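# Roll down the cutting board's edge strip

## Task

In this shoemaker's shop the steel strip along the near edge of the cutting board lies in its channel but its six sections still stand proud. First push the tall bottle that stands beside the strip across into the far half of the board, sliding it without lifting or tipping it, as its cap is loose; then take the hand roller from its wooden stand and roll it along the strip in long strokes with firm, not crushing, pressure until every section is fully down. Finish with the roller back in its stand and the bottle standing in the far half of the board; only the roller may press on the strip, and leave everything else where it is.

Things in the scene. Friction and masses are not known exactly. Their poses are not given: they have to be found in the camera images.
- board: Fixed pale wooden cutting board, 220 mm (x) by 300 mm (y). Origin on its vertical centre line, 20 mm below its top face; z up, x away from the strip (the strip lies along the edge at negative x, which faces the robot), y along the strip. Its top stands 20 to 32 mm above the bench.
- strip: Dark steel channel, 244 mm long, with two side rails (3 mm wide, tops 2 mm above the board's top face) and six steel sections in a row along the board's y. Origin midway along the strip's centre line, 20 mm below the board's top face; axes as the board's. The centre line lies 85 mm from the board's centre, towards negative x. A load of over 50 N would crush it.
- strip_right (a point): Point on the strip's centre line at the middle of section 0, the one at the board's negative-y end, 5 mm above the board's top face: the height of a section's top when fully down.
- strip_left (a point): The same point at the middle of section 5, at the board's positive-y end, 200 mm from the other.
- sec0 (a joint): Section 0 of the strip: how far pressed down, m: 0 (top 10 mm above the board's top face) to 0.005 (fully down, on a hard stop, top 5 mm above the board). It starts between 0 and 0.0012. Section 39 mm long, 24 mm wide, centre -100 mm along the board's y. Moves only straight down, held by friction: 8 to 13 N to move it, differing between sections; stays where left.
- sec1 (a joint): Section 1 of the strip: how far pressed down, m: 0 (top 10 mm above the board's top face) to 0.005 (fully down, on a hard stop, top 5 mm above the board). It starts between 0 and 0.0012. Section 39 mm long, 24 mm wide, centre -60 mm along the board's y. Moves only straight down, held by friction: 8 to 13 N to move it, differing between sections; stays where left.
- sec2 (a joint): Section 2 of the strip: how far pressed down, m: 0 (top 10 mm above the board's top face) to 0.005 (fully down, on a hard stop, top 5 mm above the board). It starts between 0 and 0.0012. Section 39 mm long, 24 mm wide, centre -20 mm along the board's y. Moves only straight down, held by friction: 8 to 13 N to move it, differing between sections; stays where left.
- sec3 (a joint): Section 3 of the strip: how far pressed down, m: 0 (top 10 mm above the board's top face) to 0.005 (fully down, on a hard stop, top 5 mm above the board). It starts between 0 and 0.0012. Section 39 mm long, 24 mm wide, centre 20 mm along the board's y. Moves only straight down, held by friction: 8 to 13 N to move it, differing between sections; stays where left.
- sec4 (a joint): Section 4 of the strip: how far pressed down, m: 0 (top 10 mm above the board's top face) to 0.005 (fully down, on a hard stop, top 5 mm above the board). It starts between 0 and 0.0012. Section 39 mm long, 24 mm wide, centre 60 mm along the board's y. Moves only straight down, held by friction: 8 to 13 N to move it, differing between sections; stays where left.
- sec5 (a joint): Section 5 of the strip: how far pressed down, m: 0 (top 10 mm above the board's top face) to 0.005 (fully down, on a hard stop, top 5 mm above the board). It starts between 0 and 0.0012. Section 39 mm long, 24 mm wide, centre 100 mm along the board's y. Moves only straight down, held by friction: 8 to 13 N to move it, differing between sections; stays where left.
- bottle: Tall closed round grey plastic bottle with a black cap, 54 mm diameter, 170 mm tall, about 0.3 kg, standing on the board with its axis 50 to 60 mm from the strip's centre line. Origin at the centre of its underside, z up its axis. Pushed higher than about 35 mm above its foot it may tip instead of sliding.
- roller: Hand roller, 0.47 kg: wooden handle block 80 (x) x 22 (y) x 45 mm on a steel plate 90 x 34 x 6 mm; under its middle a steel wheel, 40 mm diameter, 30 mm wide, in a fork 38 mm wide. The fork's height is set anew each time, not measured, and clamped: the wheel reaches 44 to 56 mm below the origin. Origin: centre of the plate's underside; x rolling direction, y axle, z up. Front and back are alike.
- handle (a point): Middle of the roller's handle block (22 mm thick along y, from 6 to 51 mm above the roller's origin), 33.5 mm above the roller's origin; axes as the roller's.
- wheel (a joint): Turn of the roller's wheel about its axle, rad, 0 at the start; 1 rad is 20 mm of rolling. Turns freely.
- stand: Fixed dark wooden stand for the roller, foot 110 (x) x 80 (y) mm. Origin: centre of its underside. The roller's plate rests on two end blocks (60 mm wide, tops at 67 mm, 62 mm apart along x), the wheel hanging free between them and between two low side walls (tops at 24 mm, 50 mm apart along y). At rest the roller's origin is 67 mm above the stand's, x axes parallel, either way round.
- tin: Bystander: black round tin with a steel lid, 68 mm diameter, 60 mm tall. Origin at the centre of its underside.
- spool: Bystander: pale thread cone, 60 mm diameter at the foot, 90 mm tall. Origin at the centre of its underside.
- hammer: Bystander: hammer lying on the bench along its x axis, handle to negative x.

How it is judged:
By the outcome, as a careful person would: the job done as asked, in the order asked, and still so for the second after the job is handed in, with the robot touching nothing.
It also fails if it takes over 72 s, if anything falls off the work surface, if the arm or the gripper's body presses on something with over 40 N, if the wrist force passes 120 N, or if a joint passes its speed limit or range.

## Robot

A 6-joint arm with a two-finger parallel gripper is mounted at the origin on the work surface. World frame = base frame: x ahead of the robot, y to its left, z up, the work surface at z = 0. Lengths are in mm, angles in rad, forces in N, time in s.
With the tool pointing down it reaches from about 275 to 850 mm from the base axis. Payload 19 kg.
Tool frame: the origin (TCP) lies on the centre line of the jaws, within the pads' length; the fingertips stand 14 mm ahead of it and the grasp point (between the pads) lies 5 mm behind it; z points along the fingers, x is the direction in which the jaws open and shut, and the axes are right-handed (so a half turn about z gives the same grasp; the last joint's range is limited). The gripper opens to 85 mm and grips with 20 to 120 N. Pads are 22 mm wide; open, the fingers measure 114 mm over their backs; the gripper's body (76 mm by 85 mm) begins 54 mm behind the grasp point. The pads swing forward as they close: fully open they stand 13 mm farther back than shut.
Start: joints at [1.104, 0.15, 1.437, -0, 1.554, -0.134], TCP at [187.851, 543.419, 245.267] pointing down, gripper open.
Joint ranges: [-2.8, 2.8], [-0.68, 2.1], [0.12, 2.68], [-1.39, 4.53], [0.16, 2.79], [-2.81, 2.81]. Speed limits (rad/s): [1.89, 1.89, 2.22, 3.01, 3.01, 3.01].

## Interface

Orientations are given as a unit quaternion [x, y, z, w].
In Python, from station import env gives the robot as it stands.
- The arm moves only by the tool apply_moves, never from a script. Its argument "plan" is text: rows parted by semicolons, each of 4 numbers parted by spaces: the shift along the tool's x, y, z in cm, then the turn about the tool's z in units of 5 degrees (1.0 is 5 degrees). A call has exactly 5 rows; each row shifts and turns the commanded pose from where the row before left it, along the tool's axes as they then stand; what a row does not reach is not made up. A row lasts 1/12 s, in which the tool goes at most 41.7 mm and 7.16 degrees, less where a joint would pass 70% of its speed; a pose out of reach is approached as far as the arm can. A call is refused whole if a number of a shift passes 4.17 or a number of a turn 1, either way. A call with a gripper value outside its range is refused whole. "claw" is the gripper's target within -1 to 1 (shut at 1, half-way at 0, fully open at -1), set as the call begins (left out, the last holds). The fingers move at their own pace and stop on an object; "force" is the grip in N (left out, the last holds). Time passes only in rows, so rows that do not move let the fingers close, or fill a call up. It gives the time, the measured TCP pose, the force and the opening at its end, in the units of the state.
- env.observe(): the state, without advancing time (a new reading comes with each control period).
- env.read_camera(name): name is "scene" or "side" or "wrist"; returns a dict with "frame" (400x640x3 uint8, red, green, blue), "z_map" (400x640 float32, mm along the optical axis (not along the pixel's ray), 0 where there is no reading), "K" (3x3 intrinsics, pixels), "world_to_cam" (4x4, takes a point from world to camera coordinates); the wrist camera has in their place "tool_from_camera" (4x4, takes a point from camera to tool coordinates, whose origin is the TCP and whose axes are the tool frame's). Camera axes: x right, y down, z forward; pixel columns grow to the right and rows downward; lengths in mm; the calibration is good to about 2 mm. A picture is of the moment at which its call begins: read the wrist's pose just before it.
- env.hand_in(): hands the job in, once; it reports no verdict.
The state is a dict: "clock": time; "joint_positions": joint angles; "qvel": joint speeds; "joint_torque": joint torques, N m; "tool_pos": TCP position; "tool_rot": TCP orientation; "contact_force": force on the tool from outside, world axes, zero at the start; "moment": the same for the moment, N m; "gripper_width": finger opening in mm.
Only numpy, scipy, OpenCV 4.12 (cv2) and the standard library are available. Lean on these libraries where they do the work, as an engineer would, in place of code of your own. Each camera call takes 0.05 s, during which the arm holds its last target.

## Working session

There is one attempt and no reset: what is moved stays moved. The work goes in short steps, Python scripts to look and compute and a tool call to move; the robot and the scene stay as the last step left them, time stands still between calls to the robot, and variables do not carry over. Pictures are saved under pics/ and viewed, and the job is handed in when it is done.

Besides the shell and the picture viewer there is one more tool, called after "Call:" by a JSON object that holds its "fn" and its "kwargs", one argument or row to a line. apply_moves: Moves the arm, as the interface text tells. Its arguments: {"type":"object","properties":{"plan":{"type":"string"},"claw":{"type":"number"},"force":{"type":"number"}},"required":["plan"]}

```bash
ls; mkdir -p pics; cat > h.py <<'E'
import numpy as np,cv2,json
from station import env
def snap(name,out):
    c=env.read_camera(name)
    cv2.imwrite(f'pics/{out}.png',c['frame'][:,:,::-1])
    np.savez(f'pics/{out}.npz',**{k:v for k,v in c.items()})
    return c
def pts(c):
    z=c['z_map'];K=c['K'];v,u=np.mgrid[:z.shape[0],:z.shape[1]]
    P=np.stack([(u-K[0,2])/K[0,0]*z,(v-K[1,2])/K[1,1]*z,z,np.ones_like(z)],-1)
    return (P@np.linalg.inv(c['world_to_cam']).T)[...,:3]
E
python3 - <<'E'
from h import *
print(env.observe())
for n in ['scene','side','wrist']:
    c=snap(n,n+'0');print(n,c['K'].tolist(),c.get('world_to_cam',c.get('tool_from_camera')).round(3).tolist())
E
```

```text
pics
{'clock': 0.0, 'joint_positions': array([ 1.10402730e+00,  1.50967102e-01,  1.43800158e+00,  6.63229540e-06,
        1.55380152e+00, -1.34028108e-01]), 'qvel': array([-0.00054972,  0.00089126,  0.00025435,  0.00051947,  0.00173798,
       -0.00041053]), 'joint_torque': array([-4.64175337e-04, -7.13063836e+01, -5.70873785e+01, -1.39309195e-04,
        8.83714092e-03, -4.75542038e-05]), 'tool_pos': array([187.74652051, 543.25099801, 244.70087745]), 'tool_rot': array([ 8.14442903e-01,  5.80243407e-01, -5.22416340e-04,  2.71556228e-04]), 'contact_force': array([ 0.26192695, -0.47007886,  0.13923085]), 'moment': array([-0.0706364 ,  0.0332045 , -0.03519346]), 'gripper_width': 85.40604642494543}
scene [[499.06093514929825, 0.0, 319.963810173292], [0.0, 499.06093514929825, 203.94009952672417], [0.0, 0.0, 1.0]] [[0.275, 0.961, -0.01, -147.06], [0.514, -0.156, -0.844, -199.318], [-0.813, 0.227, -0.537, 1896.858], [0.0, 0.0, 0.0, 1.0]]
side [[431.3245266454193, 0.0, 314.18867809754306], [0.0, 431.3245266454193, 198.95861494542785], [0.0, 0.0, 1.0]] [[0.871, -0.492, -0.015, -481.15], [-0.247, -0.409, -0.878, 226.759], [0.426, 0.768, -0.478, 1002.752], [0.0, 0.0, 0.0, 1.0]]
wrist [[337.7812566350683, 0.0, 324.6016797431365], [0.0, 337.7812566350683, 196.72146166843365], [0.0, 0.0, 1.0]] [[1.0, -0.001, 0.0, 0.388], [0.0, 0.949, 0.315, -81.687], [-0.001, -0.315, 0.949, -129.666], [0.0, 0.0, 0.0, 1.0]]
```

View pics/scene0.png

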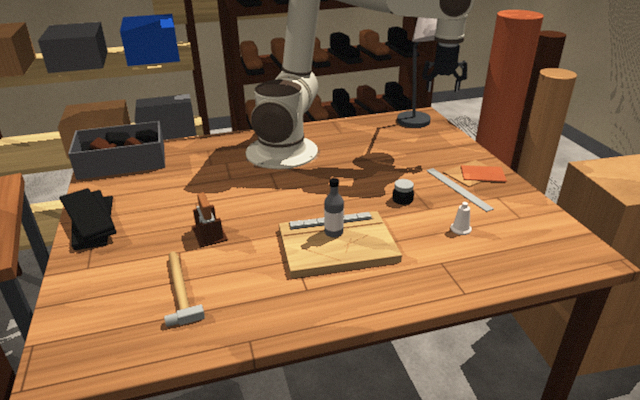

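View pics/side0.png

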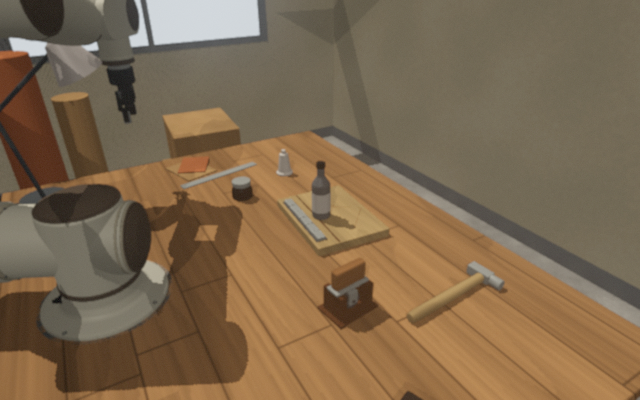

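View pics/wrist0.png

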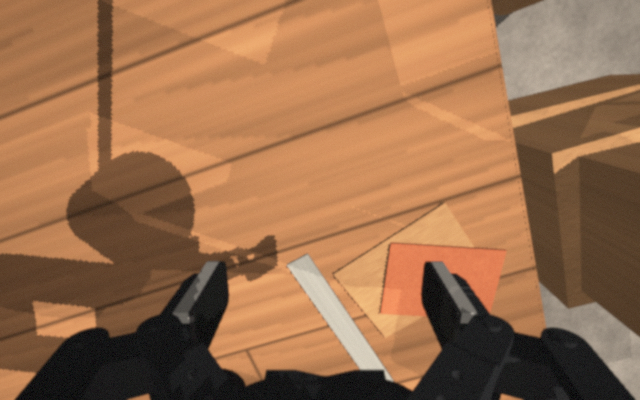

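The scene view shows the board at about (340,245), the bottle at (334,210), the stand with roller at (207,222), the tin at (403,192), the spool at (461,220) and the hammer at (180,290). The side view shows the stand at (347,295) and the bottle at (321,195). The wrist view only shows bench. Next I'll take coarse positions from these.

```bash
python3 - <<'E'
from h import *
for n in ['scene0','side0']:
    c=dict(np.load(f'pics/{n}.npz'));P=pts(c)
    boxes={'scene0':dict(bottle=(323,178,345,238),board=(275,215,405,275),stand=(190,190,230,248),tin=(390,178,416,205),spool=(448,200,475,236),hammer=(160,250,208,328)),
     'side0':dict(bottle=(308,158,333,222),board=(275,180,390,250),stand=(320,255,378,322),tin=(228,175,255,202),spool=(274,147,294,177),hammer=(408,260,506,322))}[n]
    b=P[150:,:]; 
    for k,(x0,y0,x1,y1) in boxes.items():
        Q=P[y0:y1,x0:x1].reshape(-1,3);Q=Q[(Q[:,2]>12)&(Q[:,2]<300)]
        print(n,k,len(Q),'min',Q.min(0).round(),'max',Q.max(0).round(),'mean',Q.mean(0).round(), 'zmed',np.median(Q[:,2]).round(1))
    print('bench z',np.median(P[300:330,280:330,2]))
    im=c['frame'][:,:,::-1];x0,y0,x1,y1=(270,160,420,285) if n=='scene0' else (265,150,395,260)
    a=cv2.resize(im[y0:y1,x0:x1],None,fx=5,fy=5,interpolation=cv2.INTER_CUBIC)[:600,:800];cv2.imwrite(f'pics/{n}_board.png',a)
E
```

```text
scene0 bottle 1026 min [525. -11.  21.] max [624.  75. 197.] mean [602.  20.  98.] zmed 98.3
scene0 board 5463 min [ 498. -132.   12.] max [741. 179. 100.] mean [638.  17.  28.] zmed 25.0
scene0 stand 903 min [ 408. -351.   12.] max [ 514. -279.  124.] mean [ 479. -316.   64.] zmed 61.8
scene0 tin 426 min [420. 262.  12.] max [485. 329.  67.] mean [463. 290.  44.] zmed 44.7
scene0 spool 373 min [633. 367.  12.] max [680. 414.  95.] mean [659. 386.  49.] zmed 48.1
scene0 hammer 1031 min [ 544. -444.   12.] max [ 810. -357.   30.] mean [ 724. -405.   23.] zmed 23.6
bench z 0.3605676217907785
side0 bottle 1161 min [535. -19.  23.] max [716. 174. 199.] mean [586.  21.  90.] zmed 85.9
side0 board 4510 min [ 499. -133.   12.] max [740. 184. 149.] mean [603.  -8.  38.] zmed 27.8
side0 stand 2126 min [ 412. -351.   12.] max [ 510. -287.  123.] mean [ 452. -327.   67.] zmed 67.8
side0 tin 411 min [416. 259.  12.] max [483. 328.  67.] mean [445. 283.  44.] zmed 44.8
side0 spool 244 min [625. 363.  12.] max [674. 408.  95.] mean [645. 382.  49.] zmed 47.8
side0 hammer 1362 min [ 546. -446.   12.] max [ 806. -356.   32.] mean [ 691. -411.   24.] zmed 25.5
bench z 2.477345479638359
```

```bash
python3 - <<'E'
from h import *
o=env.observe()
from scipy.spatial.transform import Rotation as R
c=dict(np.load('pics/wrist0.npz'));z=c['z_map'];K=c['K'];v,u=np.mgrid[:400,:640]
P=np.stack([(u-K[0,2])/K[0,0]*z,(v-K[1,2])/K[1,1]*z,z,np.ones_like(z)],-1)@c['tool_from_camera'].T
P=P[...,:3][(z>0)]
for a in range(-100,30,8):
    q=P[(P[:,2]>=a)&(P[:,2]<a+8)&(abs(P[:,0])<120)]
    if len(q): print(a,len(q),'x',q[:,0].min().round(),q[:,0].max().round(),'absxmin',abs(q[:,0]).min().round(),'y',q[:,1].min().round(),q[:,1].max().round())
# scene cam gripper profile
T=R.from_quat([.8144,.5802,-.0005,.0003]).as_matrix();tp=np.array([187.75,543.25,244.7])
for n in ['scene0','side0']:
    c=dict(np.load(f'pics/{n}.npz'));Q=((pts(c)-tp)@T).reshape(-1,3)
    print(n)
    for a in range(-100,30,8):
        q=Q[(Q[:,2]>=a)&(Q[:,2]<a+8)&(abs(Q[:,0])<120)&(abs(Q[:,1])<60)]
        if len(q): print(a,len(q),'x',q[:,0].min().round(),q[:,0].max().round(),'y',q[:,1].min().round(),q[:,1].max().round())
E
```

```text
-76 5741 x -72.0 73.0 absxmin 0.0 y -20.0 -10.0
-68 9652 x -73.0 74.0 absxmin 0.0 y -19.0 -5.0
-60 8884 x -74.0 75.0 absxmin 6.0 y -19.0 8.0
-52 4707 x -74.0 75.0 absxmin 37.0 y -15.0 11.0
-44 1421 x -66.0 66.0 absxmin 42.0 y -15.0 1.0
-36 1637 x -56.0 57.0 absxmin 42.0 y -13.0 11.0
-28 1614 x -56.0 57.0 absxmin 42.0 y -13.0 11.0
-20 1359 x -56.0 57.0 absxmin 42.0 y -13.0 11.0
-12 1026 x -56.0 57.0 absxmin 42.0 y -13.0 11.0
-4 242 x -47.0 50.0 absxmin 42.0 y -12.0 11.0
scene0
-100 99 x -70.0 68.0 y -9.0 23.0
-92 89 x -72.0 68.0 y -14.0 24.0
-84 73 x -73.0 71.0 y -12.0 24.0
-76 84 x -74.0 70.0 y -14.0 24.0
-68 75 x -74.0 69.0 y -21.0 22.0
-60 59 x -75.0 74.0 y -18.0 21.0
-52 43 x -75.0 70.0 y -3.0 20.0
-44 20 x -61.0 56.0 y -1.0 14.0
-36 27 x -57.0 53.0 y -17.0 13.0
-28 21 x -59.0 53.0 y -11.0 17.0
-20 22 x -57.0 55.0 y -2.0 15.0
-12 17 x -57.0 53.0 y -17.0 14.0
-4 6 x -48.0 47.0 y -7.0 12.0
side0
-100 63 x -74.0 63.0 y -18.0 21.0
-92 53 x -72.0 68.0 y -11.0 22.0
-84 51 x -76.0 66.0 y -10.0 20.0
-76 46 x -74.0 69.0 y -11.0 18.0
-68 43 x -76.0 73.0 y -11.0 19.0
-60 52 x -78.0 71.0 y -13.0 14.0
-52 30 x -76.0 64.0 y -10.0 15.0
-44 24 x -61.0 51.0 y -9.0 14.0
-36 39 x -59.0 50.0 y -10.0 13.0
-28 34 x -61.0 47.0 y -9.0 13.0
-20 39 x -58.0 52.0 y -10.0 13.0
-12 32 x -57.0 50.0 y -10.0 11.0
-4 5 x -47.0 47.0 y -7.0 10.0
```

View pics/scene0_board.png

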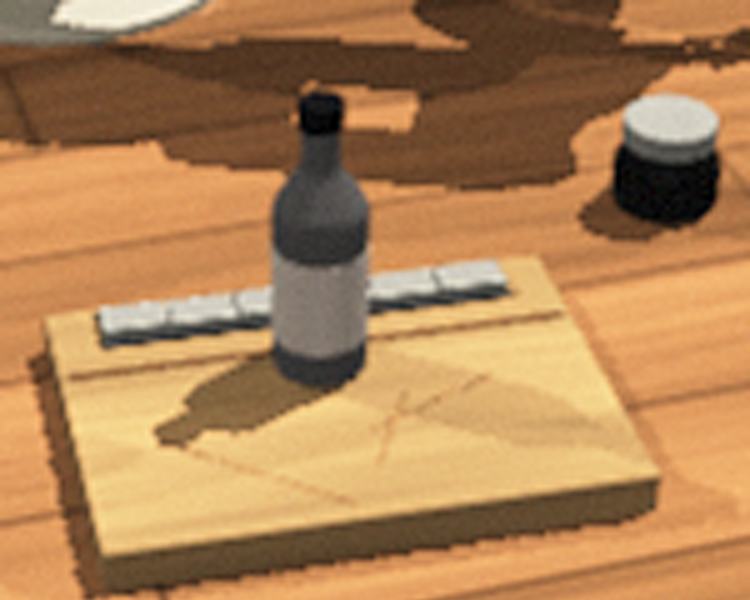

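View pics/side0_board.png

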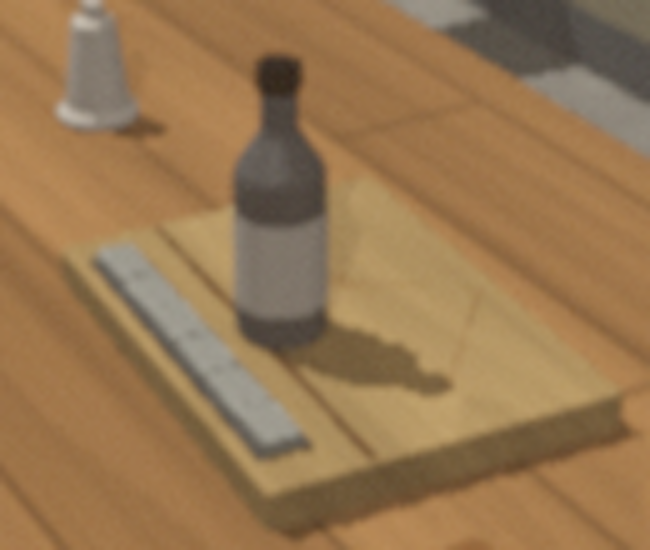

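Both crops show the bottle standing over the strip's middle, full width up to about 98 mm and then tapering to the neck. It stands far-side of the strip. The open gripper's knuckles reach x = ±75, beyond the finger backs, so I should push with closed fingers along tool +y. Next: board pose, and the gripper and bottle profiles.

```bash
python3 - <<'E'
from h import *
for n in ['scene0','side0']:
    c=dict(np.load(f'pics/{n}.npz'));P=pts(c)
    m=(P[...,2]>18)&(P[...,2]<36)&(P[...,0]>470)&(P[...,0]<770)&(P[...,1]>-180)&(P[...,1]<220)
    m=m.astype(np.uint8)
    nl,l,s,_=cv2.connectedComponentsWithStats(m);k=1+np.argmax(s[1:,4]);m=l==k
    q=P[m].astype(np.float32);q=q[(q[:,2]>np.median(q[:,2])-3)]
    print(n,len(q),np.median(q[:,2]),cv2.minAreaRect(q[:,:2]))
    # plane
    A=np.c_[q[:,:2],np.ones(len(q))];print(np.linalg.lstsq(A,q[:,2],rcond=None)[0].round(4))
    # bottle profile: horizontal radius
    b=(P[...,2]>40)&(P[...,2]<215)&(abs(P[...,0]-585)<45)&(abs(P[...,1]-21)<45)
    Q=P[b]
    vdir=np.linalg.inv(c['world_to_cam'])[:3,3][:2]-np.array([580,21]);vdir/=np.linalg.norm(vdir);lat=np.array([-vdir[1],vdir[0]])
    for a in range(35,210,8):
        s=Q[(Q[:,2]>=a)&(Q[:,2]<a+8)]
        if len(s)>3:
            t=s[:,:2]@lat;d=s[:,:2]@vdir;print(a,len(s),'half',((np.percentile(t,98)-np.percentile(t,2))/2).round(1),'ctr',((np.percentile(t,98)+np.percentile(t,2))/2).round(1),'front',d.max().round(1))
    print(vdir,lat)
E
```

```text
Traceback (most recent call last):
cv2.error: OpenCV(4.12.0) /io/opencv/modules/imgproc/src/convhull.cpp:143: error: (-215:Assertion failed) total >= 0 && (depth == CV_32F || depth == CV_32S) in function 'convexHull'
```

Call:
{"fn": "apply_moves", "kwargs": {
  "plan": "0 0 0 1;0 0 0 1;0 0 0 1;0 0 0 0;0 0 0 0",
  "claw": 1,
  "force": 30
}}

```text
clock: 0.57
tool_pos: [187.8, 543.4, 245.1]
tool_rot: [0.883, 0.47, -0.0, 0.0]
contact_force: [0.1, -0.3, -0.2]
gripper_width: 25.5
```

```bash
python3 - <<'E'
from h import *
for n in ['scene0','side0']:
    c=dict(np.load(f'pics/{n}.npz'));P=pts(c)
    m=(P[...,2]>18)&(P[...,2]<36)&(P[...,0]>470)&(P[...,0]<770)&(P[...,1]>-180)&(P[...,1]<220)
    m=m.astype(np.uint8)
    nl,l,s,_=cv2.connectedComponentsWithStats(m);k=1+np.argmax(s[1:,4]);m=l==k
    q=P[m].astype(np.float32);q=q[(q[:,2]>np.median(q[:,2])-3)]
    print(n,len(q),np.median(q[:,2]),cv2.minAreaRect(np.ascontiguousarray(q[:,:2])))
    A=np.c_[q[:,:2],np.ones(len(q))];print(np.linalg.lstsq(A,q[:,2],rcond=None)[0].round(4))
    b=(P[...,2]>30)&(P[...,2]<215)&(abs(P[...,0]-585)<45)&(abs(P[...,1]-21)<45)
    Q=P[b]
    vdir=np.linalg.inv(c['world_to_cam'])[:3,3][:2]-np.array([580,21]);vdir/=np.linalg.norm(vdir);lat=np.array([-vdir[1],vdir[0]])
    for a in range(35,210,8):
        s=Q[(Q[:,2]>=a)&(Q[:,2]<a+8)]
        if len(s)>3:
            t=s[:,:2]@lat;d=s[:,:2]@vdir;print(a,len(s),'half',((np.percentile(t,98)-np.percentile(t,2))/2).round(1),'ctr',((np.percentile(t,98)+np.percentile(t,2))/2).round(1),'front',np.percentile(d,95).round(1))
    print(vdir,lat)
E
```

```text
scene0 4601 25.127111 ((619.24462890625, 24.431747436523438), (299.9580078125, 225.30885314941406), 85.87881469726562)
[-1.74000e-02  2.40000e-03  3.66412e+01]
35 40 half 32.3 ctr 188.5 front 582.7
43 45 half 25.1 ctr 195.6 front 582.4
51 42 half 23.8 ctr 194.5 front 583.7
59 47 half 24.9 ctr 195.6 front 583.5
67 47 half 24.8 ctr 195.5 front 583.4
75 42 half 24.8 ctr 195.5 front 584.9
83 45 half 24.7 ctr 195.5 front 584.0
91 57 half 24.4 ctr 195.7 front 584.8
99 46 half 26.0 ctr 196.9 front 583.2
107 49 half 24.5 ctr 195.4 front 582.2
115 47 half 25.8 ctr 196.8 front 582.7
123 61 half 25.4 ctr 196.5 front 583.7
131 70 half 24.3 ctr 195.3 front 580.0
139 56 half 18.9 ctr 195.3 front 576.1
147 41 half 13.4 ctr 195.3 front 573.0
155 21 half 10.2 ctr 195.7 front 566.6
163 22 half 9.3 ctr 196.5 front 569.7
171 19 half 9.3 ctr 196.5 front 567.9
179 22 half 10.6 ctr 195.1 front 567.8
187 44 half 10.6 ctr 195.1 front 568.3
195 9 half 7.7 ctr 195.3 front 567.7
[ 0.95558864 -0.29470383] [0.29470383 0.95558864]
side0 3152 27.47176 ((619.6502075195312, 24.685775756835938), (304.5873718261719, 22
[... 259 characters left out ...]
9 front -285.0
75 44 half 25.6 ctr 500.9 front -285.3
83 51 half 25.5 ctr 501.0 front -283.8
91 45 half 25.5 ctr 501.1 front -285.2
99 51 half 25.3 ctr 501.1 front -284.8
107 47 half 25.3 ctr 501.2 front -285.7
115 50 half 25.3 ctr 501.3 front -285.7
123 52 half 25.1 ctr 501.3 front -284.3
131 59 half 24.9 ctr 501.2 front -287.1
139 59 half 21.0 ctr 500.2 front -290.5
147 40 half 15.6 ctr 500.5 front -297.8
155 26 half 10.4 ctr 500.9 front -298.8
163 22 half 9.7 ctr 500.3 front -301.8
171 23 half 9.7 ctr 500.4 front -300.4
179 17 half 10.5 ctr 501.4 front -299.9
187 25 half 10.9 ctr 501.9 front -297.7
195 32 half 10.1 ctr 501.1 front -300.1
[-0.49439659 -0.86923645] [ 0.86923645 -0.49439659]
```

Call:
{"fn": "apply_moves", "kwargs": {
  "plan": "0 0 0 -1;0 0 0 -1;0 0 0 -1;0 0 0 -1;0 0 0 -1"
}}

```text
clock: 0.98
tool_pos: [187.8, 543.4, 245.2]
tool_rot: [0.758, 0.652, -0.0, 0.0]
contact_force: [-0.5, 0.2, -0.6]
gripper_width: -0.2
```

```bash
python3 - <<'E'
from h import *
from scipy.spatial.transform import Rotation as R
o=env.observe();T=R.from_quat(o['tool_rot']).as_matrix();tp=o['tool_pos']
w=snap('wrist','wrist1');z=w['z_map'];K=w['K'];v,u=np.mgrid[:400,:640]
W=(np.stack([(u-K[0,2])/K[0,0]*z,(v-K[1,2])/K[1,1]*z,z,np.ones_like(z)],-1)@w['tool_from_camera'].T)[...,:3][z>0]
S={'wrist':W}
for n in ['scene','side']:
    c=snap(n,n+'1');S[n]=((pts(c)-tp)@T).reshape(-1,3)
for n,Q in S.items():
    print(n)
    for a in range(-180,30,8):
        q=Q[(Q[:,2]>=a)&(Q[:,2]<a+8)&(abs(Q[:,0])<120)&(abs(Q[:,1])<60)]
        s=q[abs(q[:,0])<12]; s2=q[(abs(q[:,0])<26)&(abs(q[:,0])>12)]
        f=lambda e:(e[:,1].min().round(),e[:,1].max().round()) if len(e) else None
        if len(q): print(a,len(q),'x',q[:,0].min().round(),q[:,0].max().round(),'y',f(q),'y|x<12',f(s),'12-26',f(s2))
c=dict(np.load('pics/scene1.npz'));cv2.imwrite('pics/s1c.png',cv2.resize(c['frame'][0:110,400:500,::-1],None,fx=5,fy=5))
E
```

```text
wrist
-84 1 x -16.0 -16.0 y (np.float64(-19.0), np.float64(-19.0)) y|x<12 None 12-26 (np.float64(-19.0), np.float64(-19.0))
-76 4608 x -60.0 60.0 y (np.float64(-19.0), np.float64(-10.0)) y|x<12 (np.float64(-19.0), np.float64(-10.0)) 12-26 (np.float64(-19.0), np.float64(-10.0))
-68 8819 x -58.0 58.0 y (np.float64(-19.0), np.float64(-1.0)) y|x<12 (np.float64(-19.0), np.float64(-10.0)) 12-26 (np.float64(-19.0), np.float64(-9.0))
-60 6749 x -52.0 53.0 y (np.float64(-19.0), np.float64(9.0)) y|x<12 (np.float64(-19.0), np.float64(-2.0)) 12-26 (np.float64(-19.0), np.float64(-16.0))
-52 5409 x -44.0 46.0 y (np.float64(-17.0), np.float64(10.0)) y|x<12 (np.float64(-17.0), np.float64(7.0)) 12-26 (np.float64(-17.0), np.float64(10.0))
-44 5747 x -38.0 39.0 y (np.float64(-15.0), np.float64(11.0)) y|x<12 (np.float64(-14.0), np.float64(11.0)) 12-26 (np.float64(-15.0), np.float64(7.0))
-36 2175 x -32.0 33.0 y (np.float64(-15.0), np.float64(11.0)) y|x<12 (np.float64(-15.0), np.float64(11.0)) 12-26 (np.float64(-14.0), np.float64(-7.0))
-28 897 x -16.0 18.0 y (np.float64(-13.0), np.float64(10.0)) y|x<12 
[... 6816 characters left out ...]
t64(8.0))
-28 18 x -16.0 -1.0 y (np.float64(-9.0), np.float64(12.0)) y|x<12 (np.float64(-9.0), np.float64(12.0)) 12-26 (np.float64(-5.0), np.float64(6.0))
-20 17 x -17.0 -4.0 y (np.float64(-8.0), np.float64(11.0)) y|x<12 (np.float64(-8.0), np.float64(11.0)) 12-26 (np.float64(-4.0), np.float64(7.0))
-12 22 x -16.0 2.0 y (np.float64(-10.0), np.float64(12.0)) y|x<12 (np.float64(-10.0), np.float64(12.0)) 12-26 (np.float64(-6.0), np.float64(8.0))
-4 15 x -13.0 -2.0 y (np.float64(-8.0), np.float64(11.0)) y|x<12 (np.float64(-8.0), np.float64(11.0)) 12-26 (np.float64(-4.0), np.float64(5.0))
4 16 x -11.0 1.0 y (np.float64(-9.0), np.float64(12.0)) y|x<12 (np.float64(-9.0), np.float64(12.0)) 12-26 None
```

View pics/wrist1.png

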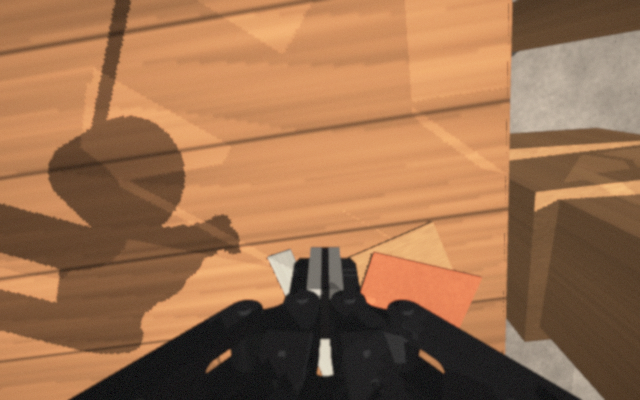

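View pics/s1c.png

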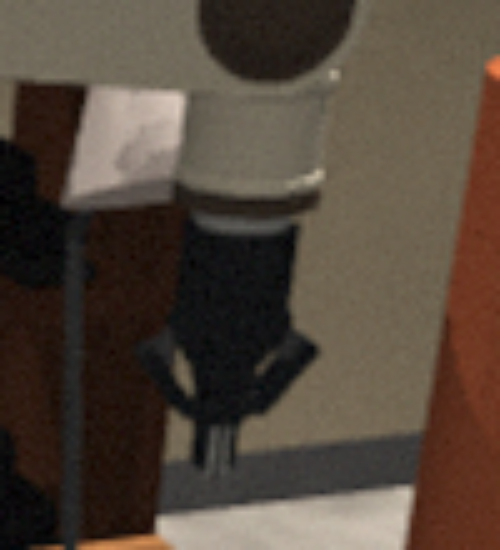

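```bash
python3 - <<'E'
from h import *
for n in ['wrist0','wrist1']:
    w=dict(np.load(f'pics/{n}.npz'));z=w['z_map'];K=w['K'];v,u=np.mgrid[:400,:640]
    W=(np.stack([(u-K[0,2])/K[0,0]*z,(v-K[1,2])/K[1,1]*z,z,np.ones_like(z)],-1)@w['tool_from_camera'].T)[...,:3][z>0]
    W=W[abs(W[:,1])<40]
    xs=list(range(0,80,6));print(n,'x bins',xs)
    for a in range(-80,16,6):
        r=[]
        for x in xs:
            q=W[(W[:,2]>=a)&(W[:,2]<a+6)&(abs(W[:,0])>=x)&(abs(W[:,0])<x+6)]
            r.append('%5.1f'%q[:,1].min() if len(q)>2 else '  .  ')
        print('%4d'%a,' '.join(r))
E
```

```text
wrist0 x bins [0, 6, 12, 18, 24, 30, 36, 42, 48, 54, 60, 66, 72, 78]
 -80   .     .   -18.7 -19.4 -19.4 -19.8   .     .     .     .     .     .     .     .  
 -74 -13.3 -13.7 -17.1 -19.4 -19.9 -19.4 -18.9   .     .   -14.6 -14.3 -14.3 -12.7   .  
 -68 -13.0 -13.0 -13.1 -18.6 -19.3 -19.2 -19.2 -16.8   .   -14.3 -14.3 -14.2 -13.8   .  
 -62 -11.7 -11.9 -11.7   .   -18.6 -19.2 -18.1 -14.3 -13.6 -13.4 -14.4 -14.1 -14.1   .  
 -56   .     .     .     .     .     .   -14.1 -14.2 -14.0 -13.0 -15.3 -15.4 -13.6   .  
 -50   .     .     .     .     .     .   -13.6 -14.8 -15.1 -13.7 -13.7 -14.6 -13.4   .  
 -44   .     .     .     .     .     .   -11.2 -13.7 -14.7 -13.5  -8.5   .     .     .  
 -38   .     .     .     .     .     .   -12.4 -13.1 -12.3  -8.6   .     .     .     .  
 -32   .     .     .     .     .     .   -11.4 -12.7 -12.5  -8.5   .     .     .     .  
 -26   .     .     .     .     .     .   -12.4 -12.9 -12.3  -8.6   .     .     .     .  
 -20   .     .     .     .     .     .   -12.1 -12.6 -12.2  -8.4   .     .     .     .  
 -14   .     .     .     .     .     .    -8.6 -12.6
[... 1183 characters left out ...]
6 -14.9 -13.1 -11.6 -12.6   .     .     .     .     .     .     .     .     .  
 -26 -12.7 -12.6  -8.3   .     .     .     .     .     .     .     .     .     .     .  
 -20 -12.6 -12.6  -8.5   .     .     .     .     .     .     .     .     .     .     .  
 -14 -12.5 -12.2  -8.3   .     .     .     .     .     .     .     .     .     .     .  
  -8 -12.7 -12.2  -8.2   .     .     .     .     .     .     .     .     .     .     .  
  -2 -12.4 -12.0  -8.3   .     .     .     .     .     .     .     .     .     .     .  
   4 -12.2 -12.0  -7.9   .     .     .     .     .     .     .     .     .     .     .  
  10   .     .     .     .     .     .     .     .     .     .     .     .     .     .
```

Findings so far:
- Board: centre about (619, 24.6), yaw −4.3°, top about 26 mm.
- Bottle: about (589, 23), full width to 107 mm above its foot.
- Fingers open: the y-face of one finger (x about 42–54, y about 12.5) is nearly flush with everything above it.

I'll push with that face. First I'll open the gripper and move over the near side of the board for wrist views.

Call:
{"fn": "apply_moves", "kwargs": {
  "plan": "-2.6 2.0 0 -0.17;-2.6 2.0 0 -0.17;-2.6 2.0 0 -0.17;-2.6 2.0 0 -0.17;-2.6 2.0 0 -0.17",
  "claw": -1
}}

```text
clock: 1.55
tool_pos: [270.6, 400.3, 245.3]
tool_rot: [0.736, 0.676, 0.0, 0.0]
contact_force: [1.5, 0.4, 0.2]
gripper_width: 60.1
```

Call:
{"fn": "apply_moves", "kwargs": {
  "plan": "-3 1.7 0 0;-3 1.7 0 0;-3 1.7 0 0;-3 1.7 0 0;-3 1.7 0 0"
}}

```text
clock: 1.97
tool_pos: [342.6, 243.6, 245.4]
tool_rot: [0.737, 0.676, 0.0, 0.0]
contact_force: [1.5, 0.5, -0.3]
gripper_width: 85.4
```

Call:
{"fn": "apply_moves", "kwargs": {
  "plan": "-3 1.7 0 0;-3 1.7 0 0;-3 1.7 0 0;-3 1.7 0 0;-3 1.7 0 0"
}}

```text
clock: 2.38
tool_pos: [414.8, 86.8, 245.5]
tool_rot: [0.737, 0.676, 0.0, 0.0]
contact_force: [0.7, 0.3, 0.6]
gripper_width: 85.3
```

Call:
{"fn": "apply_moves", "kwargs": {
  "plan": "-2.2 1.9 0 0;-2.2 1.9 0 0;-2.2 1.9 0 0;-2.2 1.9 0 0;-2.2 1.9 0 0"
}}

```text
clock: 2.8
tool_pos: [500.6, -30.6, 245.3]
tool_rot: [0.737, 0.676, 0.0, 0.0]
contact_force: [-0.3, 0.1, 0.6]
gripper_width: 85.7
```

```bash
cat >> h.py <<'E'
from scipy.spatial.transform import Rotation as R
def wsnap(out):
    o=env.observe();c=env.read_camera('wrist')
    T=np.eye(4);T[:3,:3]=R.from_quat(o['tool_rot']).as_matrix();T[:3,3]=o['tool_pos']
    c['world_to_cam']=np.linalg.inv(T@c['tool_from_camera']);c['tp']=o['tool_pos'];c['tr']=o['tool_rot']
    cv2.imwrite(f'pics/{out}.png',c['frame'][:,:,::-1]);np.savez(f'pics/{out}.npz',**c);return c
def load(n): return dict(np.load(f'pics/{n}.npz'))
def ray(c,u,v,z):
    M=np.linalg.inv(c['world_to_cam']);K=c['K'];d=M[:3,:3]@np.array([(u-K[0,2])/K[0,0],(v-K[1,2])/K[1,1],1]);o=M[:3,3]
    return o+d*(z-o[2])/d[2]
def proj(c,p):
    q=c['world_to_cam']@np.r_[p,1];q=c['K']@q[:3];return q[:2]/q[2]
E
python3 - <<'E'
from h import *
c=wsnap('wa');print(c['tp'],c['tr'])
E
```

```text
[500.58421614 -30.55876678 245.34841294] [7.36995632e-01 6.75897498e-01 2.84716271e-05 9.78230203e-05]
```

View pics/wa.png

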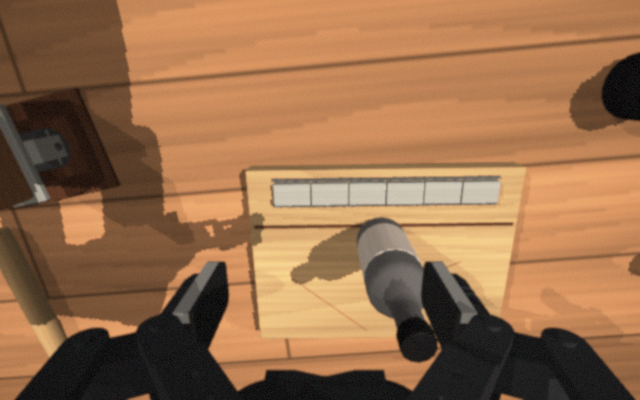

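The wrist view shows the strip at about (272–501, 179–206), the bottle's foot near (380,230), and the stand and roller at the left edge (40,150). Next I'll measure the strip and bottle by ray casting.

```bash
python3 - <<'E'
from h import *
c=load('wa');f=c['frame'];hsv=cv2.cvtColor(f,cv2.COLOR_RGB2HSV)
P=pts(c)
m=((hsv[...,1]<45)&(hsv[...,2]>120)).astype(np.uint8);m[:170]=0;m[215:]=0;m[:,:250]=0;m[:,520:]=0
m=cv2.morphologyEx(m,cv2.MORPH_CLOSE,np.ones((3,5)))
n,l,s,_=cv2.connectedComponentsWithStats(m);k=1+np.argmax(s[1:,4]);print(s[k])
r=cv2.minAreaRect(cv2.findContours((l==k).astype(np.uint8),0,1)[0][0]);print(r)
bx=cv2.boxPoints(r)
print('depth z strip',np.median(P[l==k][:,2]))
q=P[l==k].astype(np.float32);print('depth rect',cv2.minAreaRect(np.ascontiguousarray(q[:,:2])))
for z in (34,36):
    w=np.array([ray(c,u,v,z)[:2] for u,v in bx]);print(z,w.round(1).tolist(),'ctr',w.mean(0).round(1),'len',np.linalg.norm(w-np.roll(w,1,0),axis=1).round(1))
# board mask z
sel=P[245:320,262:300].reshape(-1,3);sel=sel[(sel[:,2]>15)&(sel[:,2]<40)]
print('board z',np.median(sel[:,2]),'bench z',np.median(P[100:140,250:500,2]))
# bottle: pts by height
for a in range(30,200,10):
    b=(P[...,2]>a)&(P[...,2]<a+10)&(abs(P[...,0]-589)<40)&(abs(P[...,1]-23)<40)
    q=P[b]
    if len(q)>20:
        A=np.c_[2*q[:,:2],np.ones(len(q))];s=np.linalg.lstsq(A,(q[:,:2]**2).sum(1),rcond=None)[0];print(a,len(q),'fit c',s[:2].round(1),'r',np.sqrt(s[2]+s[0]**2+s[1]**2).round(1),'minx',q[:,0].min().round(1))
E
```

```text
[ 273  177  227   29 5299]
((386.10064697265625, 191.34410095214844), (26.36479377746582, 226.01966857910156), 89.157470703125)
depth z strip 34.491796740986786
depth rect ((534.513916015625, 31.611282348632812), (218.47657775878906, 136.60879516601562), 57.762062072753906)
34 [[509.1, -84.9], [526.0, 150.5], [555.5, 153.1], [538.2, -88.4]] ctr [532.2  32.6] len [ 29.4 236.   29.6 242.2]
36 [[508.6, -84.5], [525.4, 149.5], [554.7, 152.1], [537.5, -88.1]] ctr [531.5  32.2] len [ 29.2 234.6  29.4 240.7]
board z 25.29242102982397 bench z 1.0388873648405479
30 158 fit c [588.5  24.7] r 26.6 minx 561.0
40 146 fit c [588.5  24.8] r 26.7 minx 561.4
50 208 fit c [588.7  24.8] r 27.3 minx 560.9
60 210 fit c [588.5  24.7] r 27.2 minx 560.7
70 229 fit c [588.7  24.7] r 27.3 minx 560.8
80 257 fit c [588.7  24.7] r 27.3 minx 560.7
90 275 fit c [588.7  24.8] r 27.3 minx 560.6
100 361 fit c [588.5  24.7] r 26.9 minx 561.0
110 333 fit c [588.4  24.7] r 26.6 minx 561.3
120 421 fit c [588.4  24.7] r 26.3 minx 561.1
130 854 fit c [587.4  24.1] r 22.6 minx 561.9
140 823 fit c [587.3  23.9] r 16.6 minx 567.3
150 452 fit c [588.3  24.7] r 12.0 minx 573.1
160 251 fit c [588.4  24.7] r 10.4 minx 577.1
170 218 fit c [588.3  24.6] r 10.2 minx 576.6
180 357 fit c [588.4  24.7] r 12.3 minx 575.4
190 1101 fit c [587.1  24.3] r 9.3 minx 574.8
```

Measurements agree with the coarse ones:
- Bottle: (588.5, 24.7).
- Strip: centre (532, 32.5), section tops at about 34.5 mm.
- Board: top at about 25 mm, yaw −4.2°.

Now I'll descend behind the bottle, with the +x finger lined up on it and the tips about 5 mm above the strip.

Call:
{"fn": "apply_moves", "kwargs": {
  "plan": "0.2 0.57 2 -0.03;0.2 0.57 2 -0.03;0.2 0.57 2 -0.03;0.2 0.57 2 -0.03;0.2 0.57 2 -0.03"
}}

```text
clock: 3.27
tool_pos: [529.3, -21.3, 144.4]
tool_rot: [0.732, 0.681, 0.0, 0.0]
contact_force: [0.2, 0.4, 0.2]
gripper_width: 85.6
```

Call:
{"fn": "apply_moves", "kwargs": {
  "plan": "0 0 2.5 0;0 0 2.5 0;0 0 2 0;0 0 1 0;0 0 0 0"
}}

```text
clock: 3.68
tool_pos: [528.1, -21.2, 63.4]
tool_rot: [0.732, 0.681, -0.001, -0.001]
contact_force: [0.3, 0.3, -0.7]
gripper_width: 85.1
```

```bash
python3 - <<'E'
from h import *
c=wsnap('wb');print(c['tp'],c['tr']);s=snap('side','sb')
cv2.imwrite('pics/sb_c.png',cv2.resize(s['frame'][100:260,240:420,::-1],None,fx=4,fy=4))
E
```

```text
[528.13271471 -21.19593956  63.38947401] [ 0.73216426  0.68112603 -0.0010381  -0.00132226]
```

View pics/wb.png

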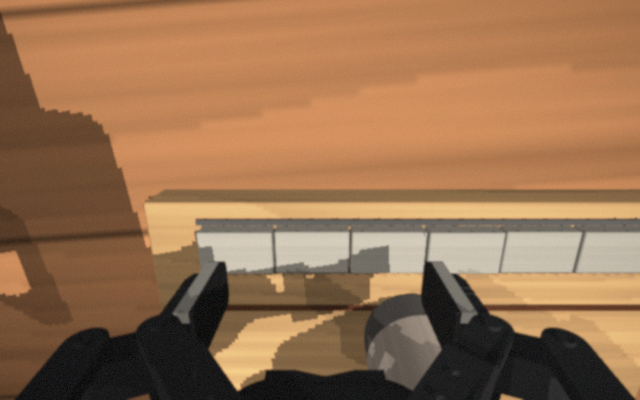

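View pics/sb_c.png

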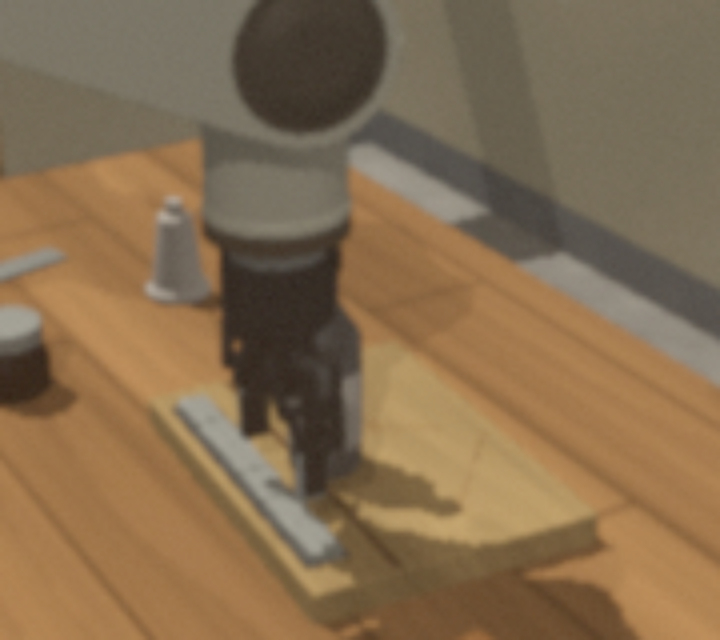

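The wrist view now shows the section boundaries: the sec2/sec3 gap, which is the strip's middle, at about (427,252) and the left end at u = 198. The finger is level with the bottle. I'll refine the strip from this, then lower and push.

```bash
python3 - <<'E'
from h import *
c=load('wb');P=pts(c)
print('strip top depth z',np.median(P[240:265,205:265,2]),np.median(P[240:265,440:500,2]),np.median(P[240:265,590:630,2]),'board z',np.median(P[206:216,300:500,2]),'bench',np.median(P[60:120,300:500,2]))
for z in (34.5,):
    for u,v in [(427,232),(427,272),(198,232),(198,272),(580,232),(580,272)]: print(u,v,ray(c,u,v,z).round(1))
f=c['frame'][:,:,::-1][195:290,180:640];cv2.imwrite('pics/wb_c.png',cv2.resize(f,(800,165*1)) if 0 else cv2.resize(f,None,fx=1.7,fy=3))
o=c['tp'];print('tool ex,ey',o[0]*.9973-o[1]*.0732,o[0]*.0732+o[1]*.9973)
E
```

```text
strip top depth z 35.01343791031381 35.23559012991181 34.69606455268766 board z 25.360523143224626 bench 1.0319429957054354
427 232 [522.1  32.5  34.5]
427 272 [545.5  33.   34.5]
198 232 [513.6 -84.6  34.5]
198 272 [536.6 -89.   34.5]
580 232 [527.9 110.8  34.5]
580 272 [551.5 114.6  34.5]
tool ex,ey 528.2582991599874 17.520604193776297
```

Call:
{"fn": "apply_moves", "kwargs": {
  "plan": "0 0 0.7 0;0 0 0.7 0;0 0 0.5 0;0 0 0.3 0;0 0 0 0"
}}

```text
clock: 4.2
tool_pos: [528.8, -21.4, 42.6]
tool_rot: [0.732, 0.682, -0.0, -0.0]
contact_force: [-0.7, 0.3, -0.4]
gripper_width: 85.3
```

```bash
python3 - <<'E'
from h import *
o=env.observe();print(o['tool_pos'],o['contact_force'])
E
```

```text
[528.82581351 -21.35716173  42.60896672] [-0.65985856  0.25227745 -0.35303725]
```

View pics/wb_c.png

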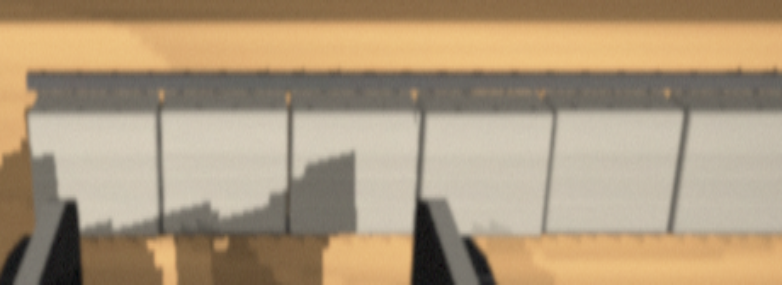

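Strip centre (533.8, 32.8), section width 23.4 mm (24 expected), yaw −4.2°. Tips are about 16 mm above the board. Now the slow push.

Call:
{"fn": "apply_moves", "kwargs": {
  "plan": "0 0.4 0 0;0 0.4 0 0;0 0.4 0 0;0 0.4 0 0;0 0.4 0 0"
}}

```text
clock: 4.62
tool_pos: [549.6, -22.9, 43.4]
tool_rot: [0.732, 0.682, -0.0, 0.0]
contact_force: [-2.9, 0.5, 1.1]
gripper_width: 85.8
```

Call:
{"fn": "apply_moves", "kwargs": {
  "plan": "0 0.3 0 0;0 0.3 0 0;0 0.3 0 0;0 0.3 0 0;0 0.3 0 0"
}}

```text
clock: 5.03
tool_pos: [564.3, -23.9, 43.3]
tool_rot: [0.732, 0.682, -0.0, -0.0]
contact_force: [-4.1, -0.2, 2.0]
gripper_width: 85.2
```

```bash
cat >> h.py <<'E'
def bottle(c,x,y):
    P=pts(c)
    for a in (35,60,90,115,165,180):
        b=(P[...,2]>a)&(P[...,2]<a+12)&(abs(P[...,0]-x)<38)&(abs(P[...,1]-y)<38);q=P[b]
        q=q[:, :]
        if len(q)>8: print(a,len(q),'mean',q[:,:2].mean(0).round(1),'lo',q.min(0).round(1)[:2],'hi',q.max(0).round(1)[:2])
E
python3 - <<'E'
from h import *
s=snap('scene','sc2');print(env.observe()['contact_force'])
bottle(s,600,24)
cv2.imwrite('pics/sc2_c.png',cv2.resize(s['frame'][130:290,260:430,::-1],None,fx=4,fy=3.7))
E
```

```text
[-3.53871331 -0.18415332  1.14677276]
35 61 mean [623.4  16.2] lo [593.9  -2.8] hi [632.2  45.4]
60 63 mean [625.5  16.7] lo [605.8  -3.4] hi [634.2  49.4]
90 71 mean [627.5  17.5] lo [605.6  -4. ] hi [636.3  45.5]
115 98 mean [615.1  12.1] lo [569.2 -13.2] hi [637.6  45.9]
165 60 mean [607.2  11.3] lo [577.3 -13.2] hi [627.2  33.3]
180 62 mean [608.9  11.3] lo [579.3 -13.9] hi [628.5  34.5]
```

View pics/sc2_c.png

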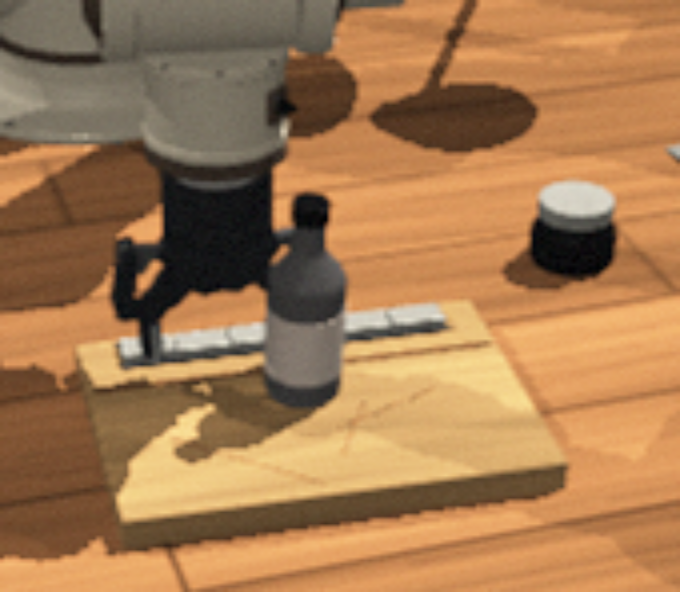

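The scene crop shows the bottle sliding and nearly upright: foot at (300,395), cap at (311,208). The lean is at most about 3–4°, set by the finger joint being slightly proud of the pad. The fingers are now past the strip, so I'll lower them while pushing slowly to bring the contact down.

Call:
{"fn": "apply_moves", "kwargs": {
  "plan": "0 0.2 0.2 0;0 0.2 0.2 0;0 0.2 0.2 0;0 0.2 0.2 0;0 0.2 0.2 0"
}}

```text
clock: 5.5
tool_pos: [574.2, -24.6, 33.0]
tool_rot: [0.732, 0.682, -0.0, -0.0]
contact_force: [-3.8, -0.9, 1.9]
gripper_width: 85.3
```

Call:
{"fn": "apply_moves", "kwargs": {
  "plan": "0 0.25 0 0;0 0.25 0 0;0 0.25 0 0;0 0.25 0 0;0 0.25 0 0"
}}

```text
clock: 5.92
tool_pos: [586.8, -25.5, 33.3]
tool_rot: [0.732, 0.682, -0.0, 0.0]
contact_force: [-1.7, 0.2, -0.0]
gripper_width: 85.7
```

```bash
python3 - <<'E'
from h import *
s=snap('scene','sc3');print(env.observe()['contact_force'])
bottle(s,628,22)
d=snap('side','sd3')
a=cv2.resize(s['frame'][150:270,280:400,::-1],None,fx=3.3,fy=3.3);b=cv2.resize(d['frame'][120:240,260:380,::-1],None,fx=3.3,fy=3.3)
cv2.imwrite('pics/sc3_c.png',np.hstack([a,b]))
E
```

```text
[-1.69263312 -0.17658359 -0.65241968]
35 65 mean [645.2  18.5] lo [621.6  -2.8] hi [655.2  47.5]
60 77 mean [646.9  17.2] lo [620.8  -2.2] hi [660.2  50.1]
90 84 mean [643.   13.9] lo [592.3 -15.2] hi [662.   47.3]
115 116 mean [634.3  11.5] lo [591.1 -15.2] hi [662.9  52.1]
165 56 mean [629.9   9.3] lo [598.  -15.2] hi [651.2  32.2]
180 63 mean [631.7  10.2] lo [597.  -14.8] hi [653.3  34.9]
```

View pics/sc3_c.png

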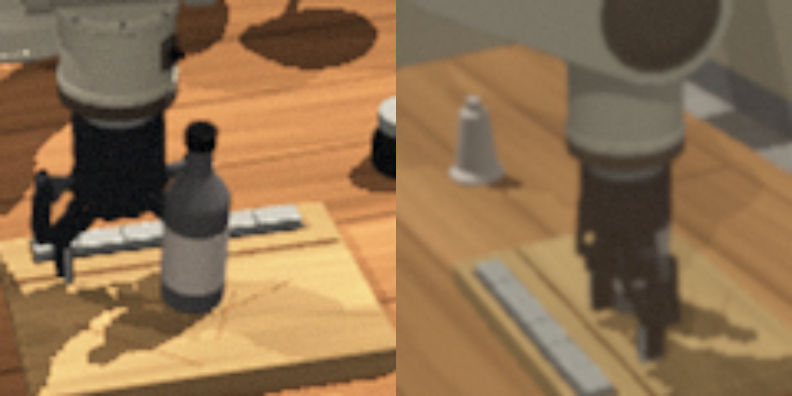

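It leans only slightly and the force is down to 1.7 N. I'll continue to the far half.

Call:
{"fn": "apply_moves", "kwargs": {
  "plan": "0 0.3 0 0;0 0.3 0 0;0 0.3 0 0;0 0.3 0 0;0 0.3 0 0"
}}

```text
clock: 6.43
tool_pos: [601.8, -26.6, 33.3]
tool_rot: [0.732, 0.682, -0.0, 0.0]
contact_force: [-3.5, -0.4, 1.1]
gripper_width: 85.2
```

Call:
{"fn": "apply_moves", "kwargs": {
  "plan": "0 0.3 0 0;0 0.3 0 0;0 0.3 0 0;0 0.2 0 0;0 0.1 0 0"
}}

```text
clock: 6.85
tool_pos: [613.8, -27.4, 33.3]
tool_rot: [0.732, 0.682, -0.0, 0.0]
contact_force: [-2.6, -0.1, 1.1]
gripper_width: 85.5
```

Call:
{"fn": "apply_moves", "kwargs": {
  "plan": "0 -0.1 0 0;0 -0.2 0 0;0 -0.4 0 0;0 -0.4 0 0;0 -0.4 0 0"
}}

```text
clock: 7.27
tool_pos: [598.0, -26.3, 33.3]
tool_rot: [0.732, 0.682, 0.0, 0.0]
contact_force: [-0.2, -0.5, 0.3]
gripper_width: 85.5
```

```bash
python3 - <<'E'
from h import *
s=snap('scene','sc4')
bottle(s,660,19)
cv2.imwrite('pics/sc4_c.png',cv2.resize(s['frame'][150:280,270:420,::-1],None,fx=4,fy=4))
E
```

```text
35 69 mean [671.9  19. ] lo [649.7  -1.9] hi [680.6  47.3]
60 76 mean [672.   17.1] lo [650.7  -2.9] hi [682.   46.5]
90 80 mean [671.7  19.2] lo [650.   -3.9] hi [683.1  51.7]
115 84 mean [670.8  19.5] lo [647.5  -2. ] hi [682.   49.5]
165 60 mean [647.2  10.3] lo [622.7 -18.4] hi [664.1  34.9]
180 63 mean [647.5  10. ] lo [622.9 -18. ] hi [667.1  36.9]
```

View pics/sc4_c.png

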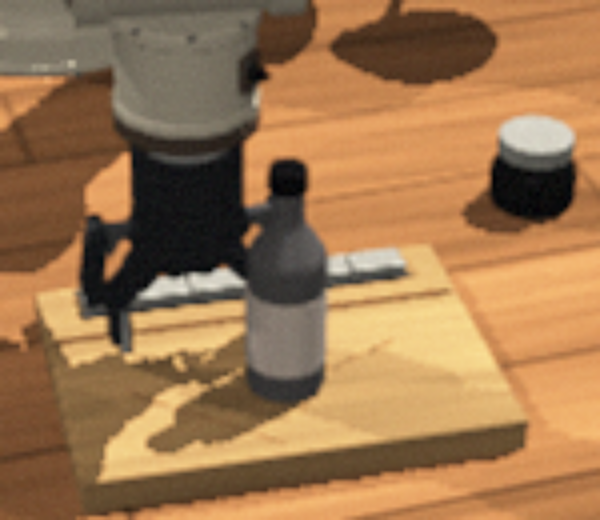

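The bottle stands upright again at about (654, 20), past the board's middle. Next I'll lift and go look at the stand.

Call:
{"fn": "apply_moves", "kwargs": {
  "plan": "0 -1 -3.5 0;0 -1 -4 0;0 -1 -4 0;0 -1 -4 0;-1 -1 -3.5 0"
}}

```text
clock: 7.73
tool_pos: [547.2, -31.7, 226.2]
tool_rot: [0.731, 0.682, 0.001, 0.001]
contact_force: [1.1, 0.1, -0.8]
gripper_width: 85.4
```

Call:
{"fn": "apply_moves", "kwargs": {
  "plan": "-3 -1.2 -0.5 0;-3 -1.2 -0.5 0;-3 -1.2 -0.5 0;-3 -1.2 0 0;-3 -1.2 0 0"
}}

```text
clock: 8.15
tool_pos: [476.4, -179.2, 238.9]
tool_rot: [0.732, 0.682, 0.0, 0.001]
contact_force: [0.5, -0.8, 0.7]
gripper_width: 85.6
```

Call:
{"fn": "apply_moves", "kwargs": {
  "plan": "-3 -1.3 0 0;-3 -1.3 0 0;-3 -1.3 0 0;-3 -1.3 0 0;-2.5 -1.3 0 0"
}}

```text
clock: 8.57
tool_pos: [401.1, -319.7, 238.4]
tool_rot: [0.732, 0.681, -0.0, 0.0]
contact_force: [0.2, 0.0, 0.3]
gripper_width: 85.4
```

```bash
python3 - <<'E'
from h import *
c=wsnap('wc');print(c['tp'],c['tr'])
E
```

```text
[ 401.06684156 -319.70360051  238.44481635] [ 7.31912383e-01  6.81398686e-01 -1.11388154e-04  2.87857485e-04]
```

View pics/wc.png

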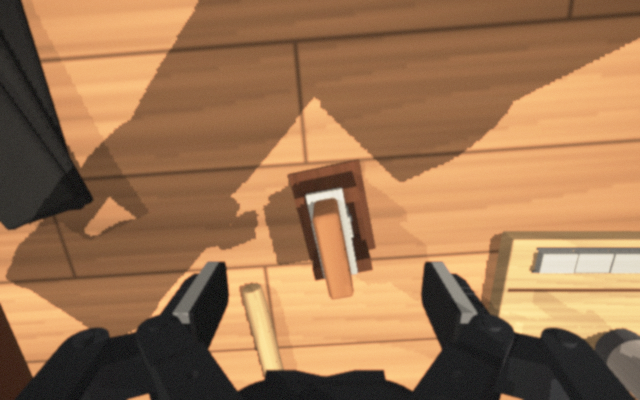

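The wrist view shows the roller in its stand: handle top from about (314–337, 202) to (330–352, 296), plate around (330,235). Now measuring the handle and stand.

```bash
python3 - <<'E'
from h import *
c=load('wc');P=pts(c);Z=P[...,2]
reg=np.zeros((400,640),bool);reg[150:310,270:400]=1
for nm,a,b in [('handle top',112,128),('plate',66,82),('blocks',55,68)]:
    m=reg&(Z>a)&(Z<b);
    m=cv2.morphologyEx(m.astype(np.uint8),cv2.MORPH_OPEN,np.ones((3,3)))>0
    q=P[m].astype(np.float32)
    if len(q)>10: print(nm,len(q),'z',np.median(q[:,2]).round(1),cv2.minAreaRect(np.ascontiguousarray(q[:,:2])))
hst=np.histogram(Z[reg],bins=range(0,140,4));print([(int(e),int(n)) for n,e in zip(*hst) if n>30])
f=c['frame'];cv2.imwrite('pics/wc_c.png',cv2.resize(f[150:310,270:400,::-1],None,fx=3.7,fy=3.7,interpolation=cv2.INTER_CUBIC))
E
```

```text
handle top 2269 z 118.7 ((456.44830322265625, -315.96221923828125), (79.48434448242188, 22.10789680480957), 6.881189346313477)
plate 1671 z 73.0 ((458.36346435546875, -313.8730163574219), (94.13932800292969, 59.97160720825195), 7.952250957489014)
blocks 260 z 61.9 ((452.75653076171875, -314.8016357421875), (77.97491455078125, 59.72175216674805), 8.332109451293945)
[(0, 11679), (4, 1675), (8, 229), (12, 63), (16, 76), (20, 102), (24, 469), (28, 96), (32, 95), (36, 111), (40, 108), (44, 110), (48, 105), (52, 126), (56, 157), (60, 99), (64, 415), (68, 401), (72, 919), (80, 41), (84, 43), (88, 51), (92, 45), (96, 48), (100, 55), (104, 50), (108, 54), (112, 141), (116, 2040), (120, 90)]
```

View pics/wc_c.png

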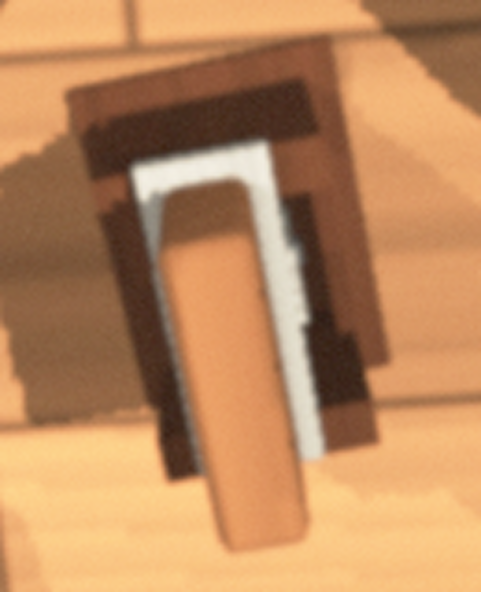

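Handle: centre (456.4, −316.0), yaw +6.9°, top 118.7 mm (118 expected), 79.5 × 22.1 mm (80 × 22 expected). I'll turn and move over it.

Call:
{"fn": "apply_moves", "kwargs": {
  "plan": "0.05 1.1 1.3 -0.44;0.05 1.1 1.3 -0.44;0.05 1.1 1.3 -0.44;0.05 1.1 1.3 -0.44;0.05 1.1 1.3 -0.44"
}}

```text
clock: 9.03
tool_pos: [458.1, -315.0, 172.2]
tool_rot: [0.662, 0.75, -0.0, 0.0]
contact_force: [-0.1, 0.0, -0.4]
gripper_width: 85.3
```

Call:
{"fn": "apply_moves", "kwargs": {
  "plan": "0 0 0 0;0 0 0 0;0 0 0 0;0 0 0 0;0 0 0 0"
}}

```text
clock: 9.45
tool_pos: [457.1, -315.5, 174.1]
tool_rot: [0.663, 0.748, -0.0, 0.001]
contact_force: [1.0, 0.5, -0.7]
gripper_width: 85.3
```

```bash
python3 - <<'E'
from h import *
print(env.observe()['joint_positions'].round(2))
c=wsnap('wd');print(c['tp'],c['tr']);P=pts(c);Z=P[...,2]
m=(Z>112)&(Z<128)&(abs(P[...,0]-456)<55)&(abs(P[...,1]+316)<30)
m=cv2.morphologyEx(m.astype(np.uint8),cv2.MORPH_OPEN,np.ones((3,3)))
n,l,s,_=cv2.connectedComponentsWithStats(m);k=1+np.argmax(s[1:,4]);q=P[l==k].astype(np.float32)
print(s[k],np.median(q[:,2]),cv2.minAreaRect(np.ascontiguousarray(q[:,:2])))
T=R.from_quat(c['tr']).as_matrix();print('in tool',((q-c['tp'])@T).mean(0).round(1))
E
```

```text
[-0.74  0.14  1.59 -0.    1.41 -2.43]
[ 457.11006248 -315.54603416  174.09895838] [ 6.63269926e-01  7.48380019e-01 -9.25958604e-05  5.86470915e-04]
[ 304  160   39  125 4457] 118.74656 ((456.7985534667969, -315.91705322265625), (79.76032257080078, 22.043062210083008), 6.915635108947754)
in tool [-0.3 -3.9 55.6]
```

View pics/wd.png

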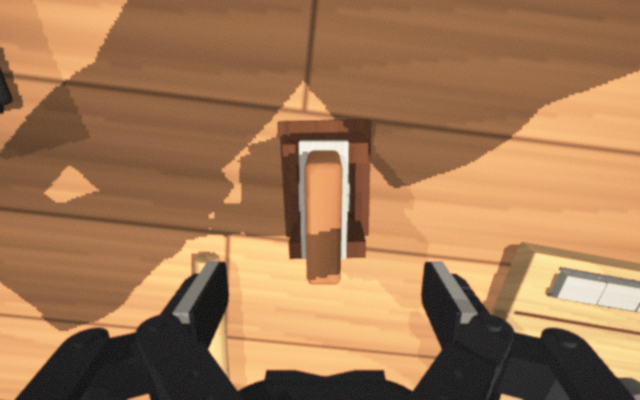

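Second view: handle centre (456.8, −315.9), top 118.7, yaw 6.9°, matching the first. The tool is over it, so I'll descend and grip.

Call:
{"fn": "apply_moves", "kwargs": {
  "plan": "0 0 1.8 0;0 0 1.8 0;0 0 1.8 0;0 0 1.6 0;0 0 0.8 0"
}}

```text
clock: 9.92
tool_pos: [456.6, -315.1, 93.8]
tool_rot: [0.663, 0.748, -0.0, -0.001]
contact_force: [-0.4, 0.0, -0.4]
gripper_width: 85.3
```

Call:
{"fn": "apply_moves", "kwargs": {
  "plan": "0 0 0 0;0 0 0 0;0 0 0 0;0 0 0 0;0 0 0 0",
  "claw": 1,
  "force": 90
}}

```text
clock: 10.33
tool_pos: [457.5, -315.6, 96.2]
tool_rot: [0.663, 0.749, -0.0, 0.001]
contact_force: [-0.7, -0.7, -0.2]
gripper_width: 25.4
```

Call:
{"fn": "apply_moves", "kwargs": {
  "plan": "0 0 0 0;0 0 0 0;0 0 0 0;0 0 0 0;0 0 0 0"
}}

```text
clock: 10.75
tool_pos: [457.5, -315.6, 96.3]
tool_rot: [0.663, 0.749, -0.0, 0.001]
contact_force: [-0.8, 0.1, 6.7]
gripper_width: 21.6
```

Gripped at 21.6 mm opening (handle 22). Lifting.

Call:
{"fn": "apply_moves", "kwargs": {
  "plan": "0 0 -0.5 0;0 0 -1.5 0;0 0 -2.5 0;0 0 -2.5 0;0 0 -2.5 0"
}}

```text
clock: 11.17
tool_pos: [456.9, -315.0, 191.4]
tool_rot: [0.663, 0.749, -0.0, -0.0]
contact_force: [0.6, 1.0, -4.8]
gripper_width: 21.2
```

Call:
{"fn": "apply_moves", "kwargs": {
  "plan": "0 0 -1 0;0 0 0 0;0 0 0 0;0 0 0 0;0 0 0 0"
}}

```text
clock: 11.58
tool_pos: [456.8, -314.9, 198.6]
tool_rot: [0.663, 0.749, -0.0, -0.001]
contact_force: [-0.2, -0.5, -4.7]
gripper_width: 20.6
```

```bash
python3 - <<'E'
from h import *
o=env.observe();print(o['tool_pos'],o['contact_force'],o['gripper_width'])
s=snap('side','se');a=cv2.resize(s['frame'][150:330,260:440,::-1],None,fx=3.3,fy=3.3);
d=snap('scene','sce');b=cv2.resize(d['frame'][110:250,150:290,::-1],(594,594))
cv2.imwrite('pics/se_c.png',np.hstack([a,b])[:, :][::1]);im=cv2.imread('pics/se_c.png');cv2.imwrite('pics/se_c.png',cv2.resize(im,(800,400)))
E
```

```text
[ 456.77262408 -314.94073802  198.59503438] [-0.21812281 -0.45157982 -4.70080426] 20.59190529237276
```

View pics/se_c.png

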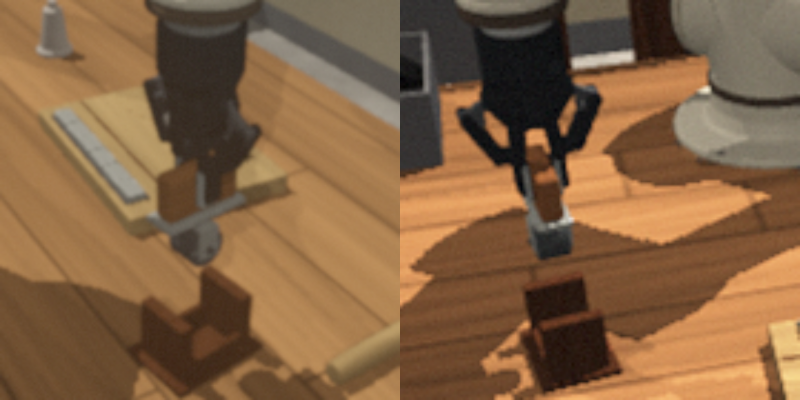

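The side and scene views show the roller hanging level in the gripper above the empty stand. The wrist carries 4.7 N, which matches 0.47 kg. I'll turn it to the strip's direction (about 101° clockwise).

Call:
{"fn": "apply_moves", "kwargs": {
  "plan": "0 0 0 1;0 0 0 1;0 0 0 1;0 0 0 1;0 0 0 1"
}}

```text
clock: 12.1
tool_pos: [457.1, -315.2, 199.7]
tool_rot: [0.811, 0.586, -0.0, -0.0]
contact_force: [0.2, 0.4, -4.7]
gripper_width: 20.8
```

Call:
{"fn": "apply_moves", "kwargs": {
  "plan": "0 0 0 1;0 0 0 1;0 0 0 1;0 0 0 1;0 0 0 1"
}}

```text
clock: 12.52
tool_pos: [457.1, -315.2, 199.7]
tool_rot: [0.918, 0.396, -0.0, -0.0]
contact_force: [-0.1, -0.1, -4.0]
gripper_width: 20.7
```

Call:
{"fn": "apply_moves", "kwargs": {
  "plan": "0 0 0 1;0 0 0 1;0 0 0 1;0 0 0 1;0 0 0 1"
}}

```text
clock: 12.93
tool_pos: [457.1, -315.2, 199.7]
tool_rot: [0.982, 0.188, -0.0, -0.0]
contact_force: [-0.6, 0.6, -4.8]
gripper_width: 21.3
```

Call:
{"fn": "apply_moves", "kwargs": {
  "plan": "0 0 0 1;0 0 0 1;0 0 0 1;0 0 0 1;0 0 0 1"
}}

```text
clock: 13.35
tool_pos: [457.0, -315.2, 199.6]
tool_rot: [1.0, -0.029, -0.0, -0.0]
contact_force: [1.0, -0.4, -4.0]
gripper_width: 21.0
```

```bash
python3 - <<'E'
from h import *
# wheel bottom below TCP from pics se / sce
for n in ['se','sce']:
    c=load(n);P=pts(c);d=P-np.array([456.8,-314.9,198.6])
    m=(np.hypot(d[...,0],d[...,1])<30)&(d[...,2]>-115)&(d[...,2]<-20)
    q=d[m];print(n,len(q),'lowest below TCP',np.percentile(q[:,2],[0,1,3]).round(1))
    h=np.histogram(q[:,2],bins=range(-115,-15,4));print(h[0].tolist())
# empty stand: block tops z~67
for n in ['se','sce']:
    c=load(n);P=pts(c);Z=P[...,2]
    m=(Z>8)&(Z<85)&(abs(P[...,0]-457)<75)&(abs(P[...,1]+316)<60);q=P[m]
    t=q[(q[:,2]>62)];print(n,'tops',np.median(t[:,2]).round(1),cv2.minAreaRect(np.ascontiguousarray(t[:,:2].astype(np.float32))))
o=env.observe();q=o['tool_rot'];print(o['tool_pos'],np.degrees(np.arctan2(q[1]**2-q[0]**2,2*q[0]*q[1])),o['joint_positions'].round(2))
E
```

```text
se 443 lowest below TCP [-78.  -76.7 -73.8]
[0, 0, 0, 0, 0, 0, 0, 0, 0, 8, 18, 12, 27, 39, 41, 45, 37, 42, 22, 44, 9, 2, 24, 73]
sce 177 lowest below TCP [-80.5 -75.5 -73.8]
[0, 0, 0, 0, 0, 0, 0, 0, 1, 3, 10, 12, 17, 16, 27, 20, 24, 9, 2, 6, 0, 1, 16, 13]
se tops 68.6 ((460.54998779296875, -313.45147705078125), (93.50492095947266, 63.24868392944336), 8.028008460998535)
sce tops 66.4 ((460.3957214355469, -314.6220397949219), (97.8705062866211, 60.121612548828125), 8.246909141540527)
[ 457.04856664 -315.22032881  199.63433477] -93.31532592828839 [-0.74  0.13  1.55 -0.    1.46 -0.68]
```

Call:
{"fn": "apply_moves", "kwargs": {
  "plan": "-0.5 -2.5 0 0.18;-0.5 -2.5 0 0;-0.5 -2.5 0 0;-0.5 -2.5 0 0;-0.5 -2.5 0 0"
}}

```text
clock: 13.77
tool_pos: [440.0, -187.8, 199.7]
tool_rot: [0.999, -0.035, -0.0, -0.0]
contact_force: [0.2, 0.6, -4.3]
gripper_width: 21.0
```

Call:
{"fn": "apply_moves", "kwargs": {
  "plan": "-0.5 -2.5 0.8 0;-0.5 -2.5 1.4 0;-0.5 -2.5 1.5 0;-0.5 -2.5 1.5 0;-0.5 -2.5 1 0"
}}

```text
clock: 14.18
tool_pos: [423.3, -61.2, 136.6]
tool_rot: [0.999, -0.035, -0.001, -0.0]
contact_force: [0.4, -0.1, -4.5]
gripper_width: 21.1
```

```bash
python3 - <<'E'
from h import *
o=env.observe();q=o['tool_rot'];t=o['tool_pos'];print(t,np.degrees(np.arctan2(q[1]**2-q[0]**2,2*q[0]*q[1])))
d=t[:2]-np.array([533.8,32.8]);print('rel strip ex,ey',d@[.9973,-.0732],d@[.0732,.9973])
s=snap('side','sf');c=snap('scene','scf');a=cv2.resize(s['frame'][120:260,250:390,::-1],(400,400));b=cv2.resize(c['frame'][150:290,260:400,::-1],(400,400))
cv2.imwrite('pics/sf_c.png',np.hstack([a,b]))
E
```

```text
[423.26821546 -61.20466197 136.63537893] -93.98065182958176
rel strip ex,ey -103.35220746744717 -101.84177601121307
```

View pics/sf_c.png

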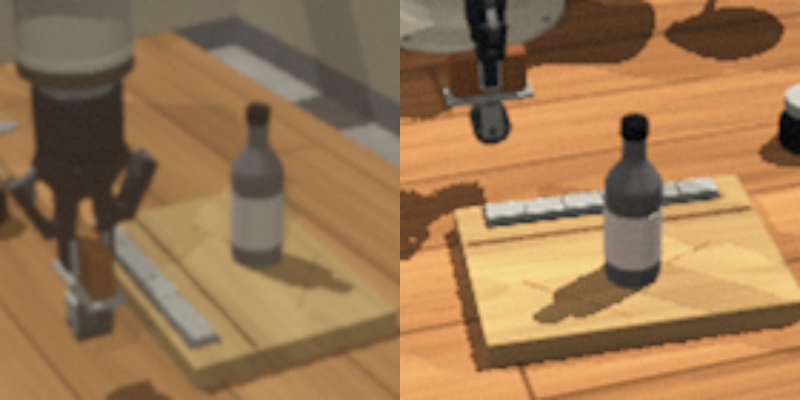

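My sign for tool x was flipped: the roller is hanging 103 mm short of the strip, over the bench on the robot side, touching nothing. Correcting by +10.3 cm.

Call:
{"fn": "apply_moves", "kwargs": {
  "plan": "1.5 0 0 0.05;2.3 0 0 0;2.6 0 0 0;2.3 0 0 0;1.6 0 0 0"
}}

```text
clock: 14.7
tool_pos: [528.7, -70.5, 137.9]
tool_rot: [0.999, -0.037, 0.0, 0.0]
contact_force: [-0.6, 0.7, -4.1]
gripper_width: 21.1
```

Call:
{"fn": "apply_moves", "kwargs": {
  "plan": "0 0 0 0;0 0 0 0;0 0 0 0;0 0 0 0;0 0 0 0"
}}

```text
clock: 15.12
tool_pos: [526.5, -70.1, 138.5]
tool_rot: [0.999, -0.037, 0.0, 0.0]
contact_force: [-0.4, 0.1, -4.3]
gripper_width: 20.7
```

```bash
cat >> h.py <<'E'
def rel():
    o=env.observe();q=o['tool_rot'];t=o['tool_pos'];d=t[:2]-np.array([533.8,32.8])
    print('t %.2f'%o['clock'],'z %.1f'%t[2],'yaw %.2f'%np.degrees(np.arctan2(q[1]**2-q[0]**2,2*q[0]*q[1])),'ex,ey %.1f %.1f'%(d@[.9973,-.0732],d@[.0732,.9973]),'F',o['contact_force'].round(1),'w %.1f'%o['gripper_width'])
E
python3 - <<'E'
from h import *
rel()
c=wsnap('wf')
s=snap('side','sg');c=snap('scene','scg');a=cv2.resize(s['frame'][120:260,250:390,::-1],(400,400));b=cv2.resize(c['frame'][150:290,260:400,::-1],(400,400))
cv2.imwrite('pics/sg_c.png',np.hstack([a,b]))
E
```

```text
t 15.12 z 138.5 yaw -94.23 ex,ey 0.2 -103.2 F [-0.4  0.1 -4.3] w 20.7
```

View pics/sg_c.png

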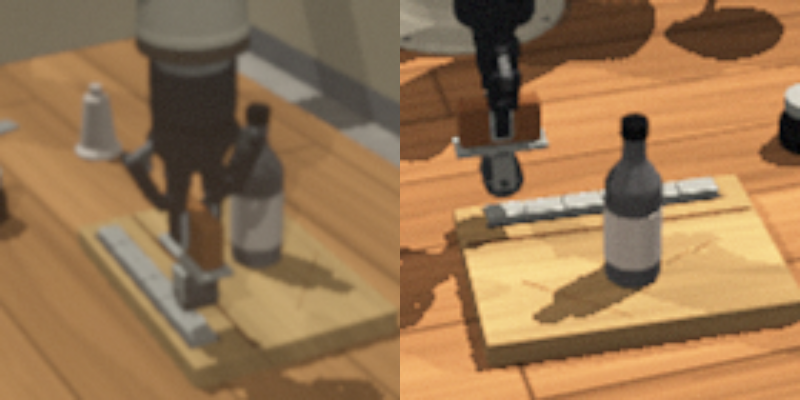

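View pics/wf.png

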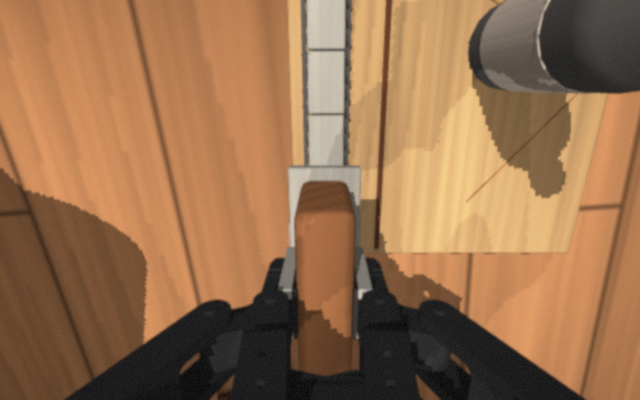

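The wrist view shows the handle (u about 326) in line with the strip (u about 327). The roller is at ex = 0.2 over section 0. I'll lower it gently to contact.

Call:
{"fn": "apply_moves", "kwargs": {
  "plan": "0 0 0.6 0;0 0 0.6 0;0 0 0.5 0;0 0 0.3 0;0 0 0 0"
}}

```text
clock: 15.68
tool_pos: [526.5, -69.9, 117.2]
tool_rot: [0.999, -0.037, -0.001, -0.0]
contact_force: [0.2, 0.8, -4.4]
gripper_width: 20.7
```

Call:
{"fn": "apply_moves", "kwargs": {
  "plan": "0 0 0.1 0;0 0 0.1 0;0 0 0.1 0;0 0 0.1 0;0 0 0.1 0"
}}

```text
clock: 16.1
tool_pos: [527.2, -70.1, 113.8]
tool_rot: [0.999, -0.037, 0.0, 0.0]
contact_force: [-2.8, 1.3, 4.0]
gripper_width: 21.0
```

Contact at z = 113.8. Pressing down in small steps.

Call:
{"fn": "apply_moves", "kwargs": {
  "plan": "0 0 0.05 0;0 0 0.05 0;0 0 0.05 0;0 0 0.05 0;0 0 0.05 0"
}}

```text
clock: 16.52
tool_pos: [527.1, -70.1, 110.9]
tool_rot: [0.999, -0.037, 0.0, 0.0]
contact_force: [0.0, -0.5, 3.0]
gripper_width: 21.1
```

Call:
{"fn": "apply_moves", "kwargs": {
  "plan": "0 0 0.05 0;0 0 0.05 0;0 0 0.05 0;0 0 0 0;0 0 0 0"
}}

```text
clock: 16.93
tool_pos: [527.3, -70.2, 110.6]
tool_rot: [0.999, -0.037, 0.001, 0.0]
contact_force: [-5.3, 1.2, 20.3]
gripper_width: 21.1
```

About 25 N on the stop (20.3 plus the 4.4 N weight). Section 0 looks seated. Now the long stroke toward section 5, at this depth.

Call:
{"fn": "apply_moves", "kwargs": {
  "plan": "0 -0.3 0 0;0 -0.4 0 0;0 -0.4 0 0;0 -0.4 0 0;0 -0.4 0 0"
}}

```text
clock: 17.35
tool_pos: [528.8, -51.8, 110.6]
tool_rot: [0.999, -0.037, 0.001, 0.001]
contact_force: [-3.8, -4.5, 19.5]
gripper_width: 20.9
```

Call:
{"fn": "apply_moves", "kwargs": {
  "plan": "0 -0.4 0 0;0 -0.4 0 0;0 -0.4 0 0;0 -0.4 0 0;0 -0.4 0 0"
}}

```text
clock: 17.77
tool_pos: [530.4, -31.2, 110.6]
tool_rot: [0.999, -0.037, 0.001, 0.0]
contact_force: [-4.9, -1.1, 20.2]
gripper_width: 20.6
```

```bash
python3 - <<'E'
from h import *
rel()
E
```

```text
t 17.77 z 110.6 yaw -94.22 ex,ey 1.3 -64.1 F [-4.9 -1.1 20.2] w 20.6
```

Call:
{"fn": "apply_moves", "kwargs": {
  "plan": "-0.02 -0.5 0 0;-0.02 -0.5 0 0;-0.02 -0.5 0 0;-0.02 -0.5 0 0;-0.02 -0.5 0 0"
}}

```text
clock: 18.18
tool_pos: [531.7, -6.3, 110.6]
tool_rot: [0.999, -0.037, 0.002, 0.0]
contact_force: [0.7, -1.0, 14.0]
gripper_width: 21.1
```

Call:
{"fn": "apply_moves", "kwargs": {
  "plan": "0 -0.5 0 0;0 -0.5 0 0;0 -0.5 0 0;0 -0.5 0 0;0 -0.5 0 0"
}}

```text
clock: 18.6
tool_pos: [533.6, 18.8, 110.6]
tool_rot: [0.999, -0.037, 0.002, 0.0]
contact_force: [0.5, -0.5, 16.4]
gripper_width: 20.7
```

Call:
{"fn": "apply_moves", "kwargs": {
  "plan": "0 -0.5 0 0;0 -0.5 0 0;0 -0.5 0 0;0 -0.5 0 0;0 -0.5 0 0"
}}

```text
clock: 19.02
tool_pos: [535.4, 43.7, 110.7]
tool_rot: [0.999, -0.037, 0.002, 0.0]
contact_force: [0.2, -0.9, 16.5]
gripper_width: 21.2
```

```bash
python3 - <<'E'
from h import *
rel()
E
```

```text
t 19.02 z 110.7 yaw -94.22 ex,ey 0.8 11.0 F [ 0.2 -0.9 16.5] w 21.2
```

Call:
{"fn": "apply_moves", "kwargs": {
  "plan": "0 -0.5 0.02 0;0 -0.5 0 0;0 -0.5 0 0;0 -0.5 0 0;0 -0.5 0 0"
}}

```text
clock: 19.43
tool_pos: [537.3, 68.2, 110.6]
tool_rot: [0.999, -0.037, 0.002, 0.001]
contact_force: [-0.3, -3.9, 18.0]
gripper_width: 20.7
```

Call:
{"fn": "apply_moves", "kwargs": {
  "plan": "0 -0.5 0 0;0 -0.5 0 0;0 -0.5 0 0;0 -0.5 0 0;0 -0.5 0 0"
}}

```text
clock: 19.85
tool_pos: [539.1, 93.7, 110.6]
tool_rot: [0.999, -0.037, 0.002, 0.0]
contact_force: [-0.7, -0.6, 18.1]
gripper_width: 20.7
```

Call:
{"fn": "apply_moves", "kwargs": {
  "plan": "0 -0.5 0 0;0 -0.5 0 0;0 -0.5 0 0;0 -0.5 0 0;0 -0.5 0 0"
}}

```text
clock: 20.27
tool_pos: [541.0, 118.6, 110.6]
tool_rot: [0.999, -0.037, 0.002, 0.0]
contact_force: [-0.9, -2.0, 18.2]
gripper_width: 21.1
```

Call:
{"fn": "apply_moves", "kwargs": {
  "plan": "0 -0.5 0 0;0 -0.5 0 0;0 -0.4 0 0;0 -0.3 0 0;0 0 0 0"
}}

```text
clock: 20.68
tool_pos: [542.3, 136.1, 110.6]
tool_rot: [0.999, -0.037, 0.002, -0.0]
contact_force: [1.2, 0.7, 18.8]
gripper_width: 20.9
```

```bash
python3 - <<'E'
from h import *
rel()
E
```

```text
t 20.68 z 110.6 yaw -94.20 ex,ey 0.9 103.6 F [ 1.2  0.7 18.8] w 20.9
```

Section 5 reached with z steady at 110.6 under about 23 N. Return stroke, slightly firmer.

Call:
{"fn": "apply_moves", "kwargs": {
  "plan": "0 0.4 0.02 0;0 0.6 0.01 0;0 0.8 0 0;0 0.8 0 0;0 0.8 0 0"
}}

```text
clock: 21.1
tool_pos: [539.8, 101.5, 110.5]
tool_rot: [0.999, -0.037, 0.002, -0.0]
contact_force: [0.4, 1.8, 20.7]
gripper_width: 20.9
```

Call:
{"fn": "apply_moves", "kwargs": {
  "plan": "0 0.8 0 0;0 0.8 0 0;0 0.8 0 0;0 0.8 0 0;0 0.8 0 0"
}}

```text
clock: 21.52
tool_pos: [536.8, 61.5, 110.6]
tool_rot: [0.999, -0.037, 0.002, -0.0]
contact_force: [-0.5, 1.9, 21.2]
gripper_width: 21.1
```

Call:
{"fn": "apply_moves", "kwargs": {
  "plan": "-0.02 0.8 0 0;-0.02 0.8 0 0;-0.02 0.8 0 0;-0.02 0.8 0 0;0 0.8 0 0"
}}

```text
clock: 21.93
tool_pos: [533.5, 21.5, 110.6]
tool_rot: [0.999, -0.037, 0.002, 0.0]
contact_force: [4.0, 1.4, 19.7]
gripper_width: 21.0
```

Call:
{"fn": "apply_moves", "kwargs": {
  "plan": "0 0.8 0 0;0 0.8 0 0;0 0.8 0 0;0 0.8 0 0;0 0.8 0 0"
}}

```text
clock: 22.35
tool_pos: [530.5, -18.5, 110.6]
tool_rot: [0.999, -0.037, 0.002, 0.0]
contact_force: [3.0, 1.9, 19.6]
gripper_width: 21.3
```

Call:
{"fn": "apply_moves", "kwargs": {
  "plan": "0 0.8 0 0;0 0.8 0 0;0 0.8 0 0;0 0.8 0 0;0 0.6 0 0"
}}

```text
clock: 22.77
tool_pos: [527.6, -56.7, 110.5]
tool_rot: [0.999, -0.037, 0.002, 0.0]
contact_force: [3.6, 1.5, 19.6]
gripper_width: 21.2
```

```bash
python3 - <<'E'
from h import *
rel()
E
```

```text
t 22.77 z 110.5 yaw -94.23 ex,ey 0.4 -89.7 F [ 3.6  1.5 19.6] w 21.2
```

Call:
{"fn": "apply_moves", "kwargs": {
  "plan": "0 0.5 0 0;0 0.5 0 0;0 0.3 0 0;0 0 -0.2 0;0 0 -0.8 0"
}}

```text
clock: 23.18
tool_pos: [524.4, -68.8, 117.6]
tool_rot: [0.999, -0.037, -0.001, -0.0]
contact_force: [-1.7, 0.6, -5.4]
gripper_width: 20.8
```

Call:
{"fn": "apply_moves", "kwargs": {
  "plan": "0 0.5 -1.5 0;0 1 -2.2 0;0 1.5 -2 0;0 2 -1.5 0;0 2 -1 0"
}}

```text
clock: 23.6
tool_pos: [520.0, -139.0, 202.5]
tool_rot: [0.999, -0.036, 0.0, 0.0]
contact_force: [0.9, -0.2, -5.0]
gripper_width: 21.1
```

```bash
python3 - <<'E'
from h import *
rel()
W=wsnap('wg');S=snap('side','si');C=snap('scene','sci')
for n,c in [('wrist',W),('scene',C),('side',S)]:
    P=pts(c);d=P[...,:2]-np.array([533.8,32.8]);ex=d@[.9973,-.0732];ey=d@[.0732,.9973]
    r=[]
    for k in range(6):
        m=(abs(ex)<7)&(abs(ey-(-100+40*k))<12)&(P[...,2]<60);r.append((int(m.sum()),round(float(np.median(P[m][:,2])),1) if m.sum()>5 else None))
    b=(ex<-17)&(ex>-22)&(abs(ey)<130)&(P[...,2]<60)&(P[...,2]>15);b2=(ex>20)&(ex<35)&(ey>-130)&(ey<130)&(P[...,2]<60)
    print(n,r,'board near',np.median(P[b][:,2]).round(1) if b.any() else None,'far',np.median(P[b2][:,2]).round(1))
a=cv2.resize(S['frame'][120:260,250:390,::-1],(400,400));b=cv2.resize(C['frame'][150:290,260:400,::-1],(400,400));cv2.imwrite('pics/si_c.png',np.hstack([a,b]))
E
```

```text
t 23.60 z 202.5 yaw -94.16 ex,ey -1.2 -172.4 F [ 0.9 -0.2 -5. ] w 21.1
wrist [(462, 30.3), (551, 30.3), (126, 30.4), (0, None), (0, None), (0, None)] board near 25.3 far 25.3
scene [(44, -357.4), (42, 26.8), (36, 27.5), (23, -750.8), (27, -745.2), (39, -740.5)] board near 25.8 far 23.0
side [(24, 32.0), (26, 32.3), (22, 32.6), (22, 32.2), (17, 32.9), (19, 32.4)] board near 27.0 far 27.3
```

View pics/wg.png

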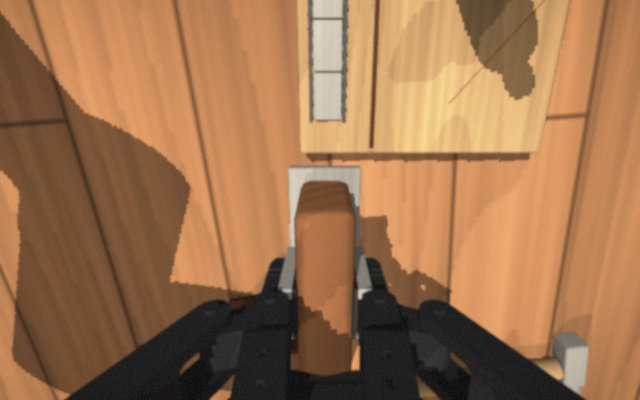

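View pics/si_c.png

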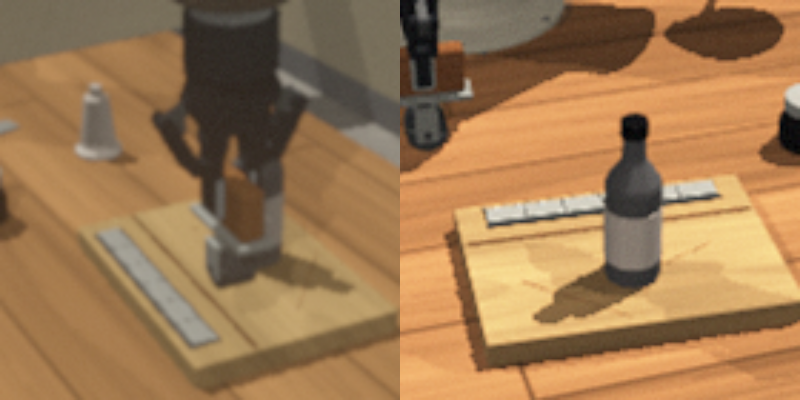

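The wrist depth puts sections 0–2 at 5.0 mm above the board, and the side view shows all six level at about 5 mm. I'll look at sections 3–5 closely before putting the roller back.

Call:
{"fn": "apply_moves", "kwargs": {
  "plan": "0 -2 0 0;0 -2.5 0 0;0 -2.5 0 0;0 -2 0 0;0 -1 0 0"
}}

```text
clock: 24.17
tool_pos: [526.9, -36.1, 200.0]
tool_rot: [0.999, -0.036, -0.001, -0.0]
contact_force: [-0.2, -0.2, -4.4]
gripper_width: 20.9
```

```bash
python3 - <<'E'
from h import *
rel()
c=wsnap('wh')
P=pts(c);d=P[...,:2]-np.array([533.8,32.8]);ex=d@[.9973,-.0732];ey=d@[.0732,.9973]
for k in range(6):
    m=(abs(ex)<7)&(abs(ey-(-100+40*k))<12)&(P[...,2]<60);b=(ex<-17)&(ex>-22)&(abs(ey-(-100+40*k))<12)&(P[...,2]<60)
    if m.sum()>5:print(k,m.sum(),np.median(P[m][:,2]).round(2),np.median(P[b][:,2]).round(2))
# bottle
for a in (40,80,110):
    b=(P[...,2]>a)&(P[...,2]<a+12)&(abs(P[...,0]-656)<40)&(abs(P[...,1]-20)<40);q=P[b]
    if len(q)>20:
        A=np.c_[2*q[:,:2],np.ones(len(q))];s=np.linalg.lstsq(A,(q[:,:2]**2).sum(1),rcond=None)[0];dd=s[:2]-[533.8,32.8];print(a,len(q),'bottle c',s[:2].round(1),'r',np.sqrt(s[2]+s[0]**2+s[1]**2).round(1),'from strip',(dd@[.9973,-.0732]).round(1))
E
```

```text
t 24.17 z 200.0 yaw -94.11 ex,ey -1.8 -69.2 F [-0.2 -0.2 -4.4] w 20.9
1 144 30.32 25.29
2 446 30.2 25.21
3 527 30.23 25.34
4 569 30.3 25.33
40 243 bottle c [653.1  26.2] r 27.0 from strip 119.4
80 484 bottle c [653.   26.2] r 27.3 from strip 119.3
110 698 bottle c [652.9  26.2] r 26.7 from strip 119.3
```

View pics/wh.png

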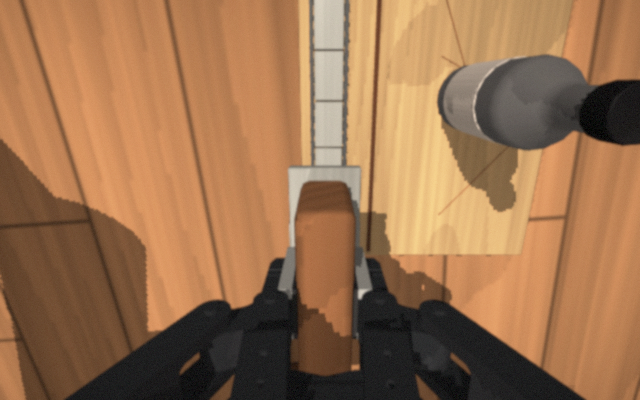

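Sections 1–4 read 4.9–5.0 mm above the board here, section 0 read the same in the previous view, and section 5 is level with them in the side view. The bottle stands upright 119 mm from the strip line, 34 mm past the board's middle. The handle sits unchanged in the grip. Returning the roller.

Call:
{"fn": "apply_moves", "kwargs": {
  "plan": "-0.5 2 0 0;-0.5 3 0 0;-0.5 3 0 0;-0.5 3 0 0;-0.5 3 0 0"
}}

```text
clock: 24.63
tool_pos: [491.4, -177.9, 200.3]
tool_rot: [0.999, -0.037, -0.0, -0.0]
contact_force: [0.9, -0.1, -5.4]
gripper_width: 21.2
```

Call:
{"fn": "apply_moves", "kwargs": {
  "plan": "-0.5 3 0 0;-0.5 3 0 0;-0.5 3 0 0;-0.5 3 0 0;-0.4 2.3 0 0"
}}

```text
clock: 25.05
tool_pos: [456.6, -319.6, 200.2]
tool_rot: [0.999, -0.037, -0.001, -0.0]
contact_force: [0.8, -1.1, -4.1]
gripper_width: 21.0
```

Call:
{"fn": "apply_moves", "kwargs": {
  "plan": "0 0 0 -1;0 0 0 -1;0 0 0 -1;0 0 0 -1;0 0 0 -1"
}}

```text
clock: 25.47
tool_pos: [457.4, -317.6, 200.2]
tool_rot: [0.983, 0.182, -0.0, -0.0]
contact_force: [-0.1, 0.4, -4.2]
gripper_width: 20.8
```

Call:
{"fn": "apply_moves", "kwargs": {
  "plan": "0 0 0 -1;0 0 0 -1;0 0 0 -1;0 0 0 -1;0 0 0 -1"
}}

```text
clock: 25.88
tool_pos: [457.4, -317.5, 200.2]
tool_rot: [0.92, 0.391, -0.0, -0.001]
contact_force: [0.5, -0.6, -4.6]
gripper_width: 21.4
```

Call:
{"fn": "apply_moves", "kwargs": {
  "plan": "0 0 0 -1;0 0 0 -1;0 0 0 -1;0 0 0 -1;0 0 0 -1"
}}

```text
clock: 26.3
tool_pos: [457.4, -317.5, 200.2]
tool_rot: [0.814, 0.581, -0.0, -0.001]
contact_force: [0.3, 0.3, -4.4]
gripper_width: 21.0
```

Call:
{"fn": "apply_moves", "kwargs": {
  "plan": "0 0 0 -1;0 0 0 -1;0 0 0 -1;0 0 0 -1;0 0 0 -1"
}}

```text
clock: 26.72
tool_pos: [457.4, -317.5, 200.2]
tool_rot: [0.669, 0.743, -0.0, -0.001]
contact_force: [0.5, 0.4, -4.5]
gripper_width: 20.6
```

Call:
{"fn": "apply_moves", "kwargs": {
  "plan": "0 0 0 -0.2;0 0 0 0;0 0 0 0;0 0 0 0;0 0 0 0"
}}

```text
clock: 27.13
tool_pos: [457.7, -317.6, 200.8]
tool_rot: [0.665, 0.747, -0.0, -0.0]
contact_force: [0.2, 0.6, -4.7]
gripper_width: 21.1
```

```bash
cat >> h.py <<'E'
def relS():
    o=env.observe();q=o['tool_rot'];t=o['tool_pos'];T=R.from_quat(q).as_matrix();g=np.array([457.5,-315.6,96.3])
    print('t %.2f'%o['clock'],t.round(1),'yaw %.2f'%np.degrees(np.arctan2(q[1]**2-q[0]**2,2*q[0]*q[1])),'to go in tool mm',((g-t)@T).round(1),'F',o['contact_force'].round(1),'w %.1f'%o['gripper_width'])
E
python3 - <<'E'
from h import *
relS()
E
```

```text
t 27.13 [ 457.7 -317.6  200.8] yaw 6.70 to go in tool mm [2.000e+00 1.000e-01 1.045e+02] F [ 0.2  0.6 -4.7] w 21.1
```

Call:
{"fn": "apply_moves", "kwargs": {
  "plan": "0.2 0 0.5 -0.05;0 0 1.5 0;0 0 1.5 0;0 0 1.5 0;0 0 1 0"
}}

```text
clock: 27.55
tool_pos: [457.1, -315.1, 139.1]
tool_rot: [0.663, 0.749, -0.0, -0.001]
contact_force: [-0.0, 0.3, -5.0]
gripper_width: 21.0
```

Call:
{"fn": "apply_moves", "kwargs": {
  "plan": "0 0 1.2 0;0 0 1 0;0 0 0.6 0;0 0 0.4 0;0 0 0 0"
}}

```text
clock: 27.97
tool_pos: [457.4, -315.5, 108.2]
tool_rot: [0.662, 0.749, -0.0, -0.0]
contact_force: [-0.5, 0.0, -5.1]
gripper_width: 21.2
```

```bash
python3 - <<'E'
from h import *
relS()
S=snap('side','sj');C=snap('scene','scj');a=cv2.resize(S['frame'][220:340,290:410,::-1],(400,400));b=cv2.resize(C['frame'][150:260,150:260,::-1],(400,400));cv2.imwrite('pics/sj_c.png',np.hstack([a,b]))
E
```

```text
t 27.97 [ 457.4 -315.5  108.2] yaw 7.03 to go in tool mm [-0.1  0.1 11.9] F [-0.5  0.  -5.1] w 21.2
```

View pics/sj_c.png

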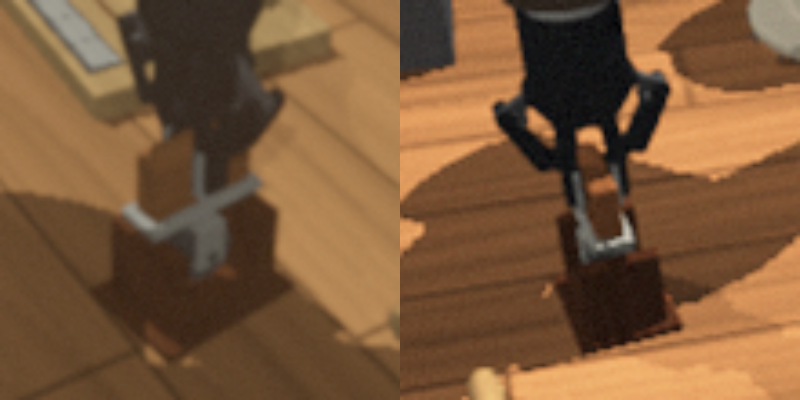

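The roller's wheel hangs between the blocks, with the plate about 12 mm above them and aligned. Lowering gently.

Call:
{"fn": "apply_moves", "kwargs": {
  "plan": "0 0 0.3 0;0 0 0.3 0;0 0 0.2 0;0 0 0.1 0;0 0 0.1 0"
}}

```text
clock: 28.48
tool_pos: [457.5, -315.6, 98.7]
tool_rot: [0.662, 0.749, -0.0, -0.0]
contact_force: [0.4, -0.7, -4.9]
gripper_width: 20.9
```

Call:
{"fn": "apply_moves", "kwargs": {
  "plan": "0 0 0.05 0;0 0 0.05 0;0 0 0.05 0;0 0 0 0;0 0 0 0"
}}

```text
clock: 28.9
tool_pos: [457.5, -315.6, 97.4]
tool_rot: [0.662, 0.749, -0.0, 0.0]
contact_force: [-0.2, -0.6, -4.4]
gripper_width: 20.8
```

Call:
{"fn": "apply_moves", "kwargs": {
  "plan": "0 0 0.03 0;0 0 0.03 0;0 0 0.03 0;0 0 0.03 0;0 0 0 0"
}}

```text
clock: 29.32
tool_pos: [457.5, -315.7, 96.3]
tool_rot: [0.662, 0.749, -0.0, 0.0]
contact_force: [-1.1, 0.4, -0.1]
gripper_width: 21.1
```

Call:
{"fn": "apply_moves", "kwargs": {
  "plan": "0 0 0.03 0;0 0 0.02 0;0 0 0 0;0 0 0 0;0 0 0 0"
}}

```text
clock: 29.73
tool_pos: [457.5, -315.7, 96.3]
tool_rot: [0.662, 0.749, -0.0, 0.0]
contact_force: [-4.8, 2.5, 7.9]
gripper_width: 21.0
```

Call:
{"fn": "apply_moves", "kwargs": {
  "plan": "0 0 0 0;0 0 0 0;0 0 0 0;0 0 0 0;0 0 0 0",
  "claw": -1
}}

```text
clock: 30.15
tool_pos: [457.6, -315.7, 95.6]
tool_rot: [0.662, 0.749, -0.0, 0.0]
contact_force: [0.2, 0.2, -0.3]
gripper_width: 79.6
```

Call:
{"fn": "apply_moves", "kwargs": {
  "plan": "0 0 0 0;0 0 0 0;0 0 0 0;0 0 -0.5 0;0 0 -1 0"
}}

```text
clock: 30.57
tool_pos: [457.1, -315.3, 110.3]
tool_rot: [0.662, 0.749, -0.0, -0.001]
contact_force: [0.2, -0.1, -0.4]
gripper_width: 85.3
```

Call:
{"fn": "apply_moves", "kwargs": {
  "plan": "0 0 -2 0;0 0 -3 0;0 0 -3 0;0 0 -2 0;0 -1 -1 0"
}}

```text
clock: 30.98
tool_pos: [448.7, -317.2, 224.5]
tool_rot: [0.662, 0.749, 0.0, 0.002]
contact_force: [0.6, -0.1, -0.3]
gripper_width: 85.7
```

Call:
{"fn": "apply_moves", "kwargs": {
  "plan": "0 -1.5 -0.5 0;0 -1.5 0 0;0 -1 0 0;0 0 0 0;0 0 0 0"
}}

```text
clock: 31.4
tool_pos: [407.2, -321.8, 225.2]
tool_rot: [0.663, 0.749, 0.0, -0.0]
contact_force: [0.5, 0.2, -0.1]
gripper_width: 85.2
```

```bash
python3 - <<'E'
from h import *
relS()
c=wsnap('wk');P=pts(c);Z=P[...,2]
m=(Z>108)&(Z<128)&(abs(P[...,0]-456)<55)&(abs(P[...,1]+316)<30)
m=cv2.morphologyEx(m.astype(np.uint8),cv2.MORPH_OPEN,np.ones((3,3)))
n,l,s,_=cv2.connectedComponentsWithStats(m);k=1+np.argmax(s[1:,4]);q=P[l==k].astype(np.float32)
print(np.median(q[:,2]),cv2.minAreaRect(np.ascontiguousarray(q[:,:2])))
A=np.c_[q[:,:2],np.ones(len(q))];print('slope',np.linalg.lstsq(A,q[:,2],rcond=None)[0].round(3))
S=snap('side','sk');C=snap('scene','sck')
P=pts(S);d=P[...,:2]-np.array([533.8,32.8]);ex=d@[.9973,-.0732];ey=d@[.0732,.9973]
for k in range(6):
    m=(abs(ex)<9)&(abs(ey-(-100+40*k))<16)&(P[...,2]<60);print(k,m.sum(),np.mean(P[m][:,2]).round(1))
E
```

```text
t 31.40 [ 407.2 -321.8  225.2] yaw 6.96 to go in tool mm [  0.   50.7 128.9] F [ 0.5  0.2 -0.1] w 85.2
118.72207 ((456.4773864746094, -315.3543701171875), (79.78783416748047, 22.081037521362305), 6.9570393562316895)
slope [2.10000e-02 3.00000e-03 1.09518e+02]
0 49 31.9
1 42 31.8
2 35 31.9
3 31 32.4
4 33 32.4
5 32 32.4
```

View pics/wk.png

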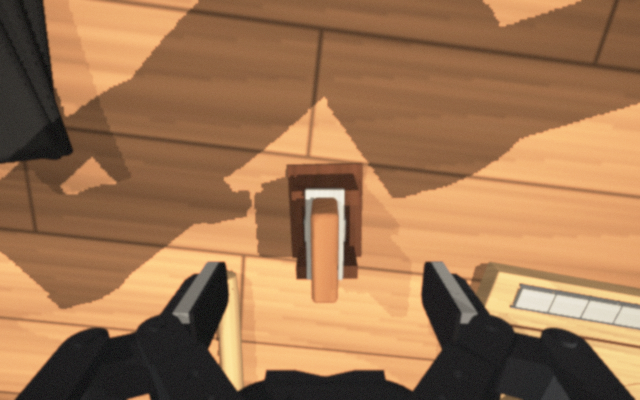

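View pics/sk.png

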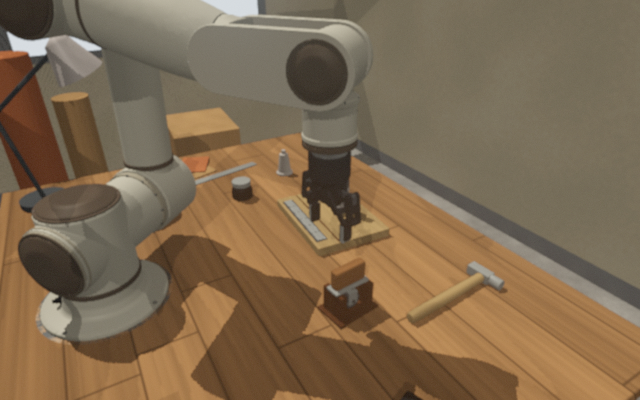

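View pics/sck.png

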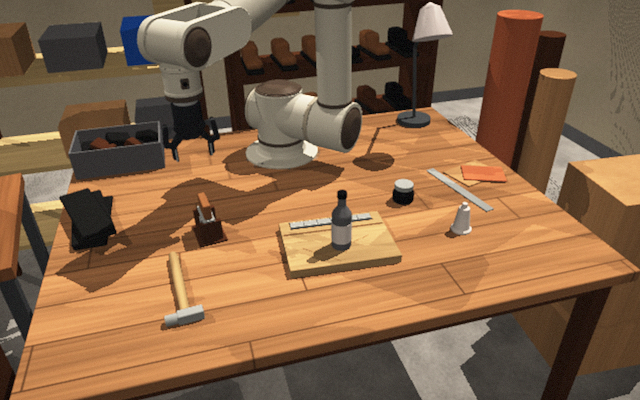

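```bash
python3 - <<'E'
from h import *
for n in ['wc','wk']:
    c=load(n);P=pts(c);Z=P[...,2];m=(Z>112)&(Z<124)&(abs(P[...,0]-456)<45)&(abs(P[...,1]+316)<20);q=P[m]
    print(n,np.linalg.lstsq(np.c_[q[:,:2],np.ones(len(q))],q[:,2],rcond=None)[0].round(3))
print(env.observe()['qvel'].round(3));print(env.hand_in())
E
```

```text
wc [ 1.20000e-02 -1.20000e-02  1.09144e+02]
wk [1.00000e-02 3.00000e-03 1.14845e+02]
[ 0.004  0.004 -0.005 -0.001  0.    -0.001]
the job is handed in; nothing more can be done
None
```

The job is handed in at about 31 s of the 72 s allowed. All six strip sections are down, the bottle stands in the far half, and the roller is back in its stand.

**Bottle:** I pushed it low with one open finger. It now stands upright with its axis 34 mm past the board's middle, so the whole bottle is in the far half. During the push it leaned forward by up to about 3–4°, because the finger's joint stands slightly proud of the pad. It settled upright once the finger backed away.

**Strip:** I rolled it there and back with about 18–26 N at the wheel (read between moves). Wrist-camera depth put sections 0–4 at 4.9–5.0 mm above the board, which is fully down. Section 5 was only checked in the side camera. It reads level with sections 3 and 4 there, and the roller ran over it at the same height and load.

**Roller:** The handle is within 1 mm of its first position, at the same height (118.7 mm) and yaw (6.9–7.0°).

- **Carrying slip:** I once moved the held roller the wrong way because of a sign slip. It hung over empty bench and touched nothing.
- **Bystanders:** The tin, spool and hammer look unmoved in the final views, though I did not measure them again.

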